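Change over the bearing cartridges on a run-in stand

TASK

Switch the run-in stand's isolator off, lift the finished cartridges out of the stand and lay them down on the cork mat, then load the new cartridges from the bench into the stand one after another, starting at the station next to the isolator and leaving no gap, each with its shaft fully home in both slots. When all the new ones are in, switch the isolator back on; no cartridge may be touched while it is on. Do not knock over the spray can.

Things in the scene. Friction and masses are not known exactly. Their poses are not given: they have to be found in the camera images.
- stand: fixed run-in stand, left of centre: base plate 150 x 405, 12 thick; two upright grey rails along its y (10 thick, 280 long, mid-planes at x = -47 and +47, tops 105 above the bench), each with open slots at y = +100, 0, -100; grey drive box (110 x 90, top 80 above the bench) centred at y = +205. Origin on the bench under the middle station, z up
- station1 (a point): station 1 of the stand, next to the isolator: the point, midway between the rails and 75 above the bench, where a cartridge's centre lies when its shaft rests home in both slots (17 wide, flared to 33 over the top 15, bottom 68 above the bench); x along the seated shaft, z up
- station2 (a point): station 2 of the stand, the middle one: the point, midway between the rails and 75 above the bench, where a cartridge's centre lies when its shaft rests home in both slots (17 wide, flared to 33 over the top 15, bottom 68 above the bench); x along the seated shaft, z up
- station3 (a point): station 3 of the stand, farthest from the isolator: the point, midway between the rails and 75 above the bench, where a cartridge's centre lies when its shaft rests home in both slots (17 wide, flared to 33 over the top 15, bottom 68 above the bench); x along the seated shaft, z up
- isolator (a joint): rotary isolator handle on the drive box: 0 = off (bar along the stand's x, like the seated shafts; end stop), 1.5 = on (bar along the row of stations; end stop); it grows clockwise seen from above, and stays by friction (about 0.12 N m) where it is left. Anything below 0.15 is off, above 1.35 on. Starts on
- isolator_grip (a point): middle of the isolator's black bar handle (100 long, 14 thick, 32 high; its underside 16 above the drive box), on the turning axis which is vertical; x along the bar, z up. Point 112 above the bench
- new1_c (a point): new bearing cartridge 1 (all alike: aluminium housing 60 x 40 x 40, round steel shaft of diameter 14 through it lengthwise, 130 overall, 35 out at each end; 0.3 to 0.5 kg). Point at the centre of the housing, on the shaft's axis (20 above the surface it lies on); x along the shaft. Lies on the bench on the robot's right at the start; may be absent
- new2_c (a point): new bearing cartridge 2 (all alike: aluminium housing 60 x 40 x 40, round steel shaft of diameter 14 through it lengthwise, 130 overall, 35 out at each end; 0.3 to 0.5 kg). Point at the centre of the housing, on the shaft's axis (20 above the surface it lies on); x along the shaft. Lies on the bench on the robot's right at the start; may be absent
- new3_c (a point): new bearing cartridge 3 (all alike: aluminium housing 60 x 40 x 40, round steel shaft of diameter 14 through it lengthwise, 130 overall, 35 out at each end; 0.3 to 0.5 kg). Point at the centre of the housing, on the shaft's axis (20 above the surface it lies on); x along the shaft. Lies on the bench on the robot's right at the start; may be absent
- old1_c (a point): finished bearing cartridge 1 (all alike: aluminium housing 60 x 40 x 40, round steel shaft of diameter 14 through it lengthwise, 130 overall, 35 out at each end; 0.3 to 0.5 kg). Point at the centre of the housing, on the shaft's axis (20 above the surface it lies on); x along the shaft. Sits in station 1 at the start; may be absent
- old2_c (a point): finished bearing cartridge 2 (all alike: aluminium housing 60 x 40 x 40, round steel shaft of diameter 14 through it lengthwise, 130 overall, 35 out at each end; 0.3 to 0.5 kg). Point at the centre of the housing, on the shaft's axis (20 above the surface it lies on); x along the shaft. Sits in station 2 at the start; may be absent
- old3_c (a point): finished bearing cartridge 3 (all alike: aluminium housing 60 x 40 x 40, round steel shaft of diameter 14 through it lengthwise, 130 overall, 35 out at each end; 0.3 to 0.5 kg). Point at the centre of the housing, on the shaft's axis (20 above the surface it lies on); x along the shaft. Sits in station 3 at the start; may be absent
- mat: flat cork mat on the bench, far right, 150 (x) x 220 (y) and 4 thick, fixed; origin at the centre of its underside
- spray: bystander: upright spray can, diameter 56, 170 tall, loose; origin under its base
Mind the look-alikes: they are no part of the job. Leave any green, purple or turquoise look-alike of the part that bears old2_c alone.

How it is judged:
By the outcome, as a careful person would: the job done as asked, in the order asked, and still so for the second after the job is handed in, with the robot touching nothing.
Of new1, new2, new3 only 2 to 3 are there at a start; the rules pass over those that are not, and their reading is None.
Of old1, old2, old3 only 2 to 2 are there at a start; the rules pass over those that are not, and their reading is None.
At some moment in a run one of new1, new2, new3 may be knocked a few centimetres aside while the robot is not near it.
Once in a run the grip may slacken for a moment while it holds something.
It also fails if it takes over 200 s, if anything falls off the work surface, if the arm or the gripper's body presses on something with over 40 N, if the wrist force passes 120 N, or if a joint passes its speed limit or range.

ROBOT

A 6-joint arm with a two-finger parallel gripper is mounted at the origin on the work surface. World frame = base frame: x ahead of the robot, y to its left, z up, the work surface at z = 0. Lengths are in m, angles in degrees, forces in N, time in s.
With the tool pointing down it reaches from about 0.25 to 0.725 m from the base axis. Payload 4 kg.
Tool frame: the origin (TCP) lies at the very end of the fingers, on their centre line; the grasp point (between the pads) lies 19 mm behind it (robot.pinch_z is the distance from the TCP to the grasp point, in m); z points along the fingers, y is the line along which they close (so a half turn about z gives the same grasp; the last joint's range is limited). The gripper opens to 85 mm and grips with 20 to 120 N. Pads are 22 mm wide; open, the fingers measure 114 mm over their backs; the gripper's body (76 mm by 85 mm) begins 54 mm behind the grasp point. The pads swing forward as they close: fully open they stand 13 mm farther back than shut.
Start: joints at [-70.989, 13.785, 0.286, 76.501, 0, 90], TCP at [0.163, -0.473, 0.231] pointing down, gripper open.
Joint ranges: [-155.79, 155.79], [-60.16, 107.12], [-62.33, 73.08], [-114, 123.19], [-81.49, 82.49], [-180, 180]. Speed limits (degrees/s): [159.86, 159.86, 180, 180, 180, 180].

INTERFACE

Orientations are given as [roll, pitch, yaw] about the fixed x, y, z axes, in that order (R = Rz(yaw) Ry(pitch) Rx(roll)).
In Python, from plant import robot gives the robot as it stands. The module is installed in compiled form; this text tells all that it offers.
- The arm moves only by the tool play_rows, never from a script. Its argument "rows" is a list of rows, each a list of 7 numbers: the shift along the tool's x, y, z in mm, then the turn, a rotation vector about the tool's x, y, z in rad, then the closure, from -1 (fully open) to 1 (shut), so that 0 is half open. In form: [[x, y, z, ax, ay, az, fingers], ...]. A call has 1 to 10 rows; each row shifts and turns the commanded pose from where the row before left it, along the tool's axes as they then stand; what a row does not reach is not made up. A row lasts 1/12 s, in which the tool goes at most 41.7 mm and 7.16 degrees, less where a joint would pass 70% of its speed; a pose out of reach is approached as far as the arm can. A call is refused whole if a number of a shift passes 41.7 or a number of a turn 0.125, either way. A call with a gripper value outside its range is refused whole. The fingers move at their own pace and stop on an object; "squeeze" is the grip in N (left out, the last holds). Time passes only in rows, so rows that do not move let the fingers close. It gives the time, the measured TCP pose, the force, the opening and the grip force at its end, in the units of the state.
- robot.sense(): the state, without advancing time (a new reading comes with each control period).
- robot.get_image(name): name is "side" or "top"; returns the picture (400x640x3 uint8, red, green, blue); there is no depth.
- robot.calibration(name): a dict with "camera_matrix" (3x3 intrinsics, pixels), "dist" ([k1, k2, p1, p2, k3] as OpenCV has them; the pictures are not rectified), "cam_to_world" (4x4, takes a point from camera to world coordinates). Camera axes: x right, y down, z forward; pixel columns grow to the right and rows downward; lengths in m; the calibration is good to about 2 mm. A picture is of the moment at which its call begins. calibration takes no time and is no camera call.
- robot.sign_off(): hands the job in; it is judged then, once.
Trained networks look in the newest picture that a camera, given by its name, has taken for a name from the list of things; names that differ only in an ending like _2 or _b are one class to them, and where a whole thing is asked for, a point or a joint stands for the part that bears it (a point fixed in the world has none). Each returns a list of dicts, best first, with "score" (0 to 1); they miss things now and then, are a little off and sometimes report something else, mostly with a low value. They report only what shows in the picture. A call takes as long as a camera call. They do not tell look-alikes from the thing itself.
- robot.look_for(target, camera): "bbox" ([left, top, right, bottom] in pixels, round what is visible of it).
- robot.mark_of(target, camera): "point" ([row, column] in pixels: a listed point, or the origin of a listed thing).
The state is a dict: "time": time; "joints": joint angles; "qvel": joint speeds; "effort": joint torques, N m; "eef_pos": TCP position; "orientation": TCP orientation; "contact_force": force on the tool from outside, world axes, zero at the start; "torque": the same for the moment, N m; "gripper_width": finger opening in m; "grasp_force": force on a finger pad.
Only numpy, scipy, OpenCV 4.12 (cv2) and the standard library are available. Lean on these libraries where they do the work, as an engineer would, in place of code of your own. Each camera call takes 0.05 s, during which the arm holds its last target. There are 200 camera calls.

## Working session

There is one attempt and no reset: what is moved stays moved. The work goes in short steps, Python scripts to look and compute and a tool call to move; the robot and the scene stay as the last step left them, time stands still between calls to the robot, and variables do not carry over. Pictures are saved under pics/ and viewed, at most 14 in all, crops included, and the job is handed in when it is done.

Besides the shell and the picture viewer there is one more tool, called after "Call:" by a JSON object that holds its "name" and its "arguments". play_rows: Moves the arm, as the interface text tells. Its arguments: {"type":"object","properties":{"rows":{"type":"array","items":{"type":"array","items":{"type":"number"}}},"squeeze":{"type":"number"}},"required":["rows"]}

```bash
mkdir -p pics
python3 - <<'E'
from plant import robot
import cv2
for n in("top","side"):
    im=robot.get_image(n); cv2.imwrite(f"pics/{n}0.png",im[:,:,::-1])
    c=robot.calibration(n); print(c)
print(robot.sense(), robot.pinch_z)
for t in ["new1_c","old1_c","isolator_grip","station2","mat","spray","stand"]:
    for n in("top","side"):
        print(t,n,[(round(d["score"],2),[round(v) for v in d["point"]]) for d in robot.mark_of(t,n)])
E
```

```text
{'camera_matrix': array([[400.22787366,   0.        , 320.09074351],
       [  0.        , 400.22787366, 200.62765714],
       [  0.        ,   0.        ,   1.        ]]), 'dist': array([-0.00963726,  0.        ,  0.        ,  0.        ,  0.        ]), 'cam_to_world': array([[-0.01942162, -0.9893331 ,  0.14437041,  0.4358782 ],
       [-0.99980146,  0.01986137,  0.0016052 ,  0.11754436],
       [-0.00445547, -0.14431057, -0.98952241,  1.37678911],
       [ 0.        ,  0.        ,  0.        ,  1.        ]])}
{'camera_matrix': array([[482.99834245,   0.        , 321.1709362 ],
       [  0.        , 482.99834245, 200.05139626],
       [  0.        ,   0.        ,   1.        ]]), 'dist': array([-0.13769654,  0.        ,  0.        ,  0.        ,  0.        ]), 'cam_to_world': array([[-0.96448541, -0.17593824,  0.19701174,  0.33319105],
       [-0.26406313,  0.65978902, -0.7035262 ,  1.22445761],
       [-0.00620902, -0.73056429, -0.68281569,  1.16259519],
       [ 0.        ,  0.        ,  0.        ,  1.        ]])}
{'time': 0.1, 'joints': array([-7.09893401e+01,  1.38272310e+01,  
[... 472 characters left out ...]
708,  0.20532676, -0.07477409]), 'torque': array([-0.01772855,  0.00287354,  0.00370798]), 'grasp_force': 0.0, 'gripper_width': 0.08552259284500772} 0.0187
new1_c top [(0.27, [232, 287])]
new1_c side []
old1_c top [(0.65, [232, 282])]
old1_c side []
isolator_grip top [(0.46, [243, 249])]
isolator_grip side [(0.83, [258, 355])]
station2 top [(0.94, [230, 287]), (0.93, [220, 314]), (0.59, [212, 341])]
station2 side [(0.97, [235, 348]), (0.78, [195, 343]), (0.6, [211, 346])]
mat top [(0.95, [199, 418])]
mat side [(0.64, [213, 346]), (0.56, [163, 347])]
spray top [(0.6, [153, 369]), (0.44, [250, 474])]
spray side [(0.92, [181, 296])]
stand top [(0.96, [225, 314])]
stand side [(0.82, [229, 347])]
```

Run:
```python
import cv2
a=cv2.imread("pics/top0.png")[100:330,200:560]
cv2.imwrite("pics/t0c.png",cv2.resize(a,(792,506),interpolation=cv2.INTER_CUBIC))
a=cv2.imread("pics/side0.png");cv2.imwrite("pics/s0c.png",cv2.resize(a,(800,500),interpolation=cv2.INTER_CUBIC))
```

```text
(no output)
```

View pics/t0c.png

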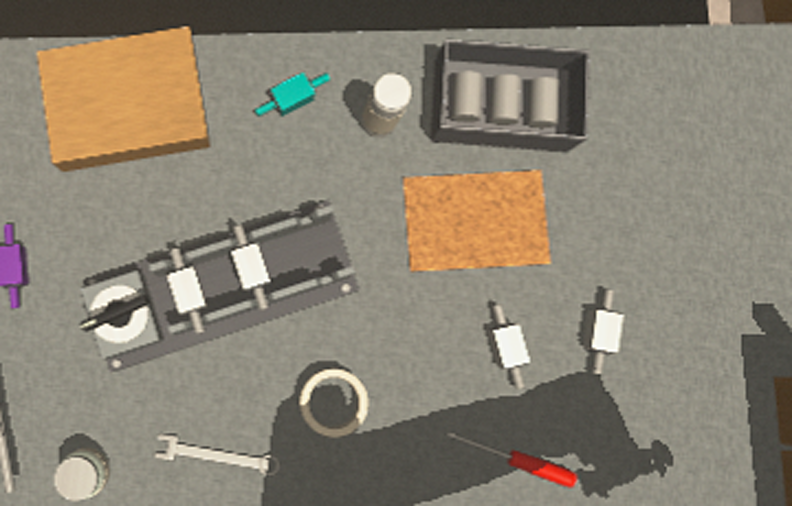

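View pics/s0c.png

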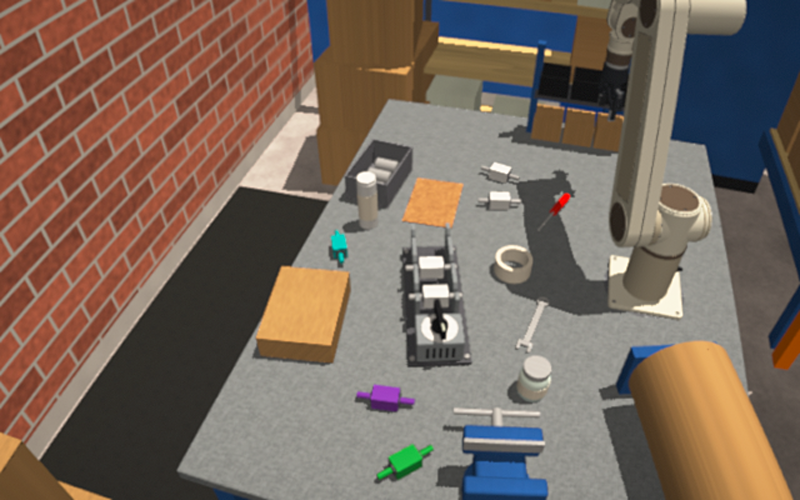

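Top crop: the finished white cartridges sit at about px (284,232) and (314,221), in the two stations next to the isolator. New white ones lie on the bench at (432,257) and (475,250). The isolator bar is at (252,242), the mat at (417,200) and the spray can at (378,142). Look-alikes to ignore are turquoise (333,142), purple (205,220) and green (side view only). The ring, the wrench, the cylinders in the bin and the jar are clutter.

```bash
cat > h.py <<'E'
import numpy as np, cv2
from plant import robot
def w(cam,u,v,z):
    c=robot.calibration(cam); K,d,T=c["camera_matrix"],c["dist"],c["cam_to_world"]
    p=cv2.undistortPoints(np.array([[[u,v]]],float),K,d)[0,0]
    r=T[:3,:3]@np.array([p[0],p[1],1]); o=T[:3,3]
    return (o+r*(z-o[2])/r[2])[:2]
def px(cam,P):
    c=robot.calibration(cam); T=np.linalg.inv(c["cam_to_world"])
    r=cv2.Rodrigues(T[:3,:3])[0]
    return cv2.projectPoints(np.array(P,float).reshape(-1,3),r,T[:3,3],c["camera_matrix"],c["dist"])[0].reshape(-1,2)
def housings(im,z=0.04,thr=190,roi=None):
    g=im.min(axis=2); m=(g>thr).astype(np.uint8)
    n,l,s,ce=cv2.connectedComponentsWithStats(m)
    out=[]
    for i in range(1,n):
        if 60<s[i,4]<600:
            pts=np.argwhere(l==i)[:,::-1]
            W=np.array([w("top",*p,z) for p in pts])*1000
            (cx,cy),(a,b),an=cv2.minAreaRect(W.astype(np.float32))
            M=W.mean(0); e,V=np.linalg.eigh(np.cov((W-M).T)); v=V[:,1]
            out.append((ce[i].round(1),s[i,4],M.round(1),(round(a),round(b)),round(np.degrees(np.arctan2(v[1],v[0]))%180,1)))
    return out
def plan(x,y,z,yaw=None,n=None,step=35):
    """rows from present pose to TCP target (m, deg), tool down"""
    s=robot.sense(); p=s["eef_pos"]; y0=s["orientation"][2]
    d=0 if yaw is None else (yaw-y0+90)%180-90
    D=np.array([x,y,z])-p
    n=n or int(max(np.ceil(np.linalg.norm(D)*1000/step),np.ceil(abs(d)/6.5),1))
    rows=[]
    for i in range(n):
        t=np.radians(y0+d*i/n); c,q=np.cos(t),np.sin(t); v=D*1000/n
        rows.append([round(float(c*v[0]+q*v[1]),1),round(float(q*v[0]-c*v[1]),1),round(float(-v[2]),1),0,0,round(float(np.radians(-d/n)),4)])
    print("from",(p*1000).round(1),round(y0,2),"rot",round(d,1),"n",n)
    for i in range(0,n,10): print(rows[i:i+10])
E
python3 - <<'E'
from h import *
im=cv2.imread("pics/top0.png")[:,:,::-1]
for o in housings(im): print(o)
for o in housings(im,0.095): print("hi",o[0],o[2:])
for p in [(287,230),(314,220),(341,212)]: print("st",w("top",*p,0.075)*1000)
print("iso",w("top",249,243,0.112)*1000,w("side",355,258,0.112)*1000)
for p in [(348,235),(346,211),(343,195)]: print("st side",w("side",*p,0.075)*1000)
print("mat",w("top",418,199,0)*1000)
c=cv2.resize(im[195:275,230:370][:,:,::-1],None,fx=5.7,fy=5.7,interpolation=cv2.INTER_CUBIC); cv2.imwrite("pics/stand.png",c)
cv2.imwrite("pics/full.png",im[:,:,::-1])
E
```

```text
(array([378.1, 141. ]), np.int32(199), array([834.7, -84.5]), (52, 54), np.float64(10.6))
(array([313.6, 220.5]), np.int32(217), array([564.1, 142.6]), (60, 40), np.float64(17.9))
(array([284.4, 231.3]), np.int32(217), array([529.8, 240.9]), (59, 41), np.float64(15.6))
(array([250.1, 234. ]), np.int32(104), array([523.2, 355.6]), (21, 71), np.float64(111.4))
(array([256.3, 249. ]), np.int32(175), array([472.9, 334.5]), (36, 83), np.float64(112.0))
(array([475.6, 250.1]), np.int32(205), array([ 454.8, -392.4]), (38, 57), np.float64(167.2))
(array([432.2, 257. ]), np.int32(218), array([ 435.3, -247.3]), (58, 40), np.float64(15.4))
(array([353.2, 275.8]), np.int32(135), array([379.2,  15.7]), (97, 62), np.float64(72.3))
(array([296.1, 306.7]), np.int32(179), array([283.9, 204.5]), (137, 30), np.float64(80.0))
(array([382.8, 367.1]), np.int32(89), array([ 91. , -69.7]), (60, 24), np.float64(68.6))
(array([331.6, 393.5]), np.int32(61), array([14.4, 95.2]), (49, 19), np.float64(19.6))Traceback (most recent call last):
  File "<stdin>", line 4, in <module>
  File "h.py", line 19, in housings
    W=np.array([w("top",*p,z) for p in pts])*1000
                ~^^^^^^^^^^^^
  File "h.py", line 4, in w
    c=robot.calibration(cam); K,d,T=c["camera_matrix"],c["dist"],c["cam_to_world"]
ValueError: time passes only in moves, steps and waits
```

```bash
python3 - <<'E'
s=open('h.py').read()
s=s.replace('from plant import robot\n','from plant import robot\nCAL={n:robot.calibration(n) for n in("top","side")}\n').replace('robot.calibration(cam)','CAL[cam]')
open('h.py','w').write(s)
E
python3 - <<'E'
from h import *
im=cv2.imread("pics/top0.png")[:,:,::-1]
for o in housings(im,0.095)[1:3]: print("hi",o[0],o[2:])
for p in [(287,230),(314,220),(341,212)]: print("st",w("top",*p,0.075)*1000)
print("iso",w("top",249,243,0.112)*1000,w("side",355,258,0.112)*1000)
for p in [(348,235),(346,211),(343,195)]: print("st side",w("side",*p,0.075)*1000)
print("mat",w("top",418,199,0)*1000)
c=cv2.resize(im[195:275,230:370][:,:,::-1],None,fx=5.7,fy=5.7,interpolation=cv2.INTER_CUBIC); cv2.imwrite("pics/stand.png",c)
cv2.imwrite("pics/full.png",im[:,:,::-1])
E
```

```text
hi [313.6 220.5] (array([558.9, 141.6]), (57, 39), np.float64(17.9))
hi [284.4 231.3] (array([525.9, 235.8]), (57, 39), np.float64(15.6))
st [531.40379522 229.18297229]
st [562.31263487 140.77563479]
st [586.82798888  51.96708783]
iso [490.09344719 346.02488427] [480.48446767 348.84613558]
st side [526.20374905 233.89019431]
st side [556.11818636 133.06771393]
st side [583.16926681  61.32473135]
mat [ 635.6357131  -220.66714881]
```

View pics/stand.png

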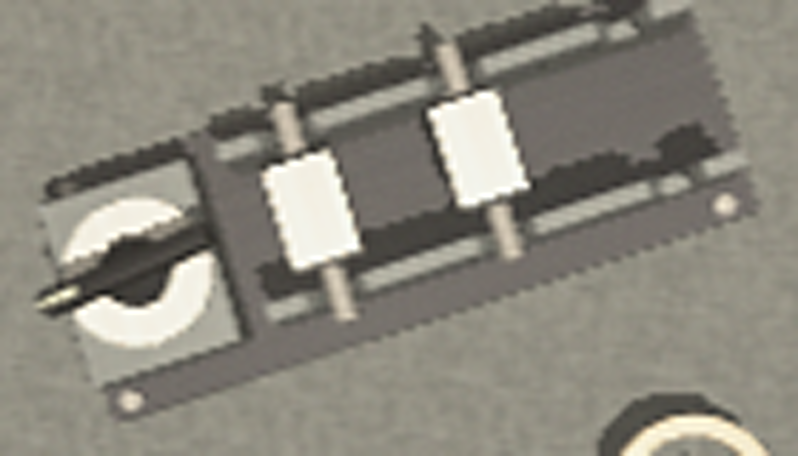

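View pics/full.png

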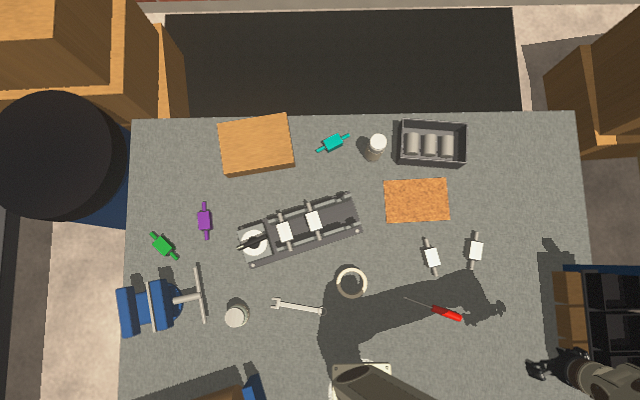

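Run:
```python
from h import *
def f(a,b,z): return w("top",230+a/5.7-.4,195+b/5.7-.4,z)*1000
ang=lambda p,q:np.degrees(np.arctan2(*(q-p)[::-1]))
LB,RB,RT=f(117,420,.012),f(755,205,.012),f(690,8,.012)
print("plate",LB,RB,RT,ang(RB,LB),ang(RB,RT),np.linalg.norm(LB-RB),np.linalg.norm(RT-RB))
n1,n2=f(265,308,.105),f(748,163,.105); print("near rail",n1,n2,ang(n2,n1),np.linalg.norm(n1-n2))
f1,f2=f(217,150,.105),f(690,8,.105); print("far rail",f1,f2,ang(f2,f1),np.linalg.norm(f1-f2))
for (a,b),(c,d) in [((285,105),(348,318)),((442,45),(514,255))]:
    p,q=f(a,b,.078),f(c,d,.078); print("shaft",p,q,(p+q)/2,ang(q,p),np.linalg.norm(p-q))
p,q=f(620,28,.1),f(670,185,.1); print("slot3",p,q,(p+q)/2,ang(q,p),np.linalg.norm(p-q))
p,q=f(40,300,.128),f(215,225,.128); print("bar",p,q,(p+q)/2,ang(q,p),np.linalg.norm(p-q))
# bench cartridges shafts
im=cv2.imread("pics/top0.png")
c=cv2.resize(im[225:280,410:500],None,fx=8,fy=8,interpolation=cv2.INTER_CUBIC);cv2.imwrite("pics/new.png",c)
m=cv2.inRange(cv2.cvtColor(im,cv2.COLOR_BGR2HSV),(5,110,90),(22,255,255))[160:240,370:470]
pts=np.argwhere(m>0)[:,::-1]+[370,160]; W=np.array([w("top",*p,.004) for p in pts]).astype(np.float32)*1000
print("mat",cv2.minAreaRect(W))
```

```text
plate [409.51612954 359.80337701] [529.04625543 -21.22565957] [649.00629476  13.99730333] 107.41682147830463 16.36342409373962 399.3376737953479 125.02427024888658
near rail [471.01732903 261.52617558] [546.22008453  -8.66822196] 105.55339154528954 280.464733786429
far rail [559.39190223 288.07856393] [634.48323563  21.05324773] 105.70674149959336 277.3828182218875
shaft [587.12065284 252.68652893] [465.23809305 217.65280675] [526.17937295 235.16966784] 16.036680772148046 126.81766465999729
shaft [620.0386918  162.20010134] [498.89825241 123.12797687] [559.4684721 142.6640391] 17.87636755751103 127.28565105800723
slot3 [624.61138169  60.60586992] [535.17782541  34.92119987] [579.89460355  47.76353489] 16.023682496583604 93.04871446693245
bar [477.06348555 381.55577662] [516.01591377 286.11718246] [496.53969966 333.83647954] 112.20239783844895 103.08160321050028
mat ((632.8558959960938, -212.66510009765625), (149.35975646972656, 219.48419189453125), 2.082465171813965)
```

View pics/new.png

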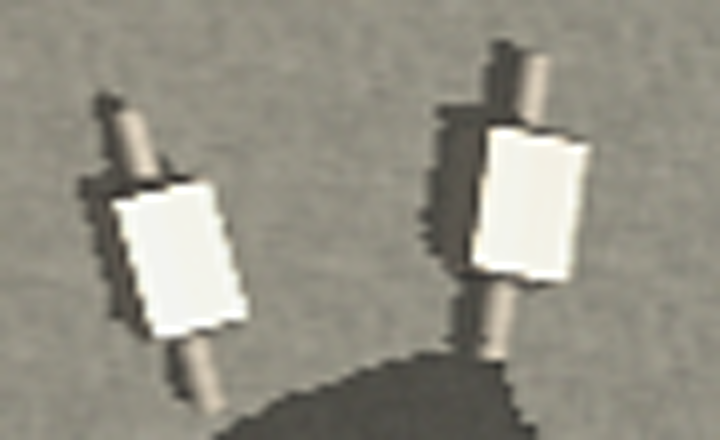

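The new cartridges lie at px (432,257) and (475,250), white with steel shafts. Only two are present, and a third shows in neither view. I take the stand at (553,140) mm with yaw 16.5°, and the isolator at (495,336). First move is to hover above the isolator.

Run:
```python
from h import *
plan(.495,.336,.22,-69,step=36)
```

```text
from [ 162.9 -472.7  231.3] 19.01 rot -88.0 n 25
[[23.1, -26.3, 0.5, 0, 0, 0.0614], [21.4, -27.6, 0.5, 0, 0, 0.0614], [19.7, -28.9, 0.5, 0, 0, 0.0614], [17.9, -30.0, 0.5, 0, 0, 0.0614], [16.0, -31.1, 0.5, 0, 0, 0.0614], [14.1, -32.0, 0.5, 0, 0, 0.0614], [12.1, -32.8, 0.5, 0, 0, 0.0614], [10.0, -33.5, 0.5, 0, 0, 0.0614], [8.0, -34.1, 0.5, 0, 0, 0.0614], [5.9, -34.5, 0.5, 0, 0, 0.0614]]
[[3.7, -34.8, 0.5, 0, 0, 0.0614], [1.6, -34.9, 0.5, 0, 0, 0.0614], [-0.6, -35.0, 0.5, 0, 0, 0.0614], [-2.7, -34.9, 0.5, 0, 0, 0.0614], [-4.8, -34.6, 0.5, 0, 0, 0.0614], [-7.0, -34.3, 0.5, 0, 0, 0.0614], [-9.0, -33.8, 0.5, 0, 0, 0.0614], [-11.1, -33.2, 0.5, 0, 0, 0.0614], [-13.1, -32.4, 0.5, 0, 0, 0.0614], [-15.1, -31.6, 0.5, 0, 0, 0.0614]]
[[-17.0, -30.6, 0.5, 0, 0, 0.0614], [-18.8, -29.5, 0.5, 0, 0, 0.0614], [-20.6, -28.3, 0.5, 0, 0, 0.0614], [-22.3, -26.9, 0.5, 0, 0, 0.0614], [-23.9, -25.5, 0.5, 0, 0, 0.0614]]
```

Call:
{"name": "play_rows", "arguments": {"rows": [[23,-26,0,0,0,0.061,-1],[21,-28,0,0,0,0.061,-1],[20,-29,0,0,0,0.061,-1],[18,-30,0,0,0,0.061,-1],[16,-31,0,0,0,0.061,-1],[14,-32,0,0,0,0.061,-1],[12,-33,0,0,0,0.061,-1],[10,-33.5,0,0,0,0.061,-1],[8,-34,0,0,0,0.061,-1],[6,-34.5,0,0,0,0.061,-1]], "squeeze": 60}}

```text
time: 1.63
eef_pos: [0.2951, -0.1473, 0.2316]
orientation: [180.0, -0.1, -16.1]
contact_force: [0.0, -0.6, 0.3]
gripper_width: 0.0855
grasp_force: 0.0
```

Call:
{"name": "play_rows", "arguments": {"rows": [[4,-35,0,0,0,0.061,-0.2],[2,-35,0,0,0,0.061,-0.2],[0,-35,0,0,0,0.061,-0.2],[-3,-35,0,0,0,0.061,-0.2],[-5,-35,0,0,0,0.061,-0.2],[-7,-34,0,0,0,0.061,-0.2],[-9,-34,0,0,0,0.061,-0.2],[-11,-33,0,0,0,0.061,-0.2],[-13,-32,0,0,0,0.061,-0.2],[-15,-32,0,0,0,0.061,-0.2]]}}

```text
time: 2.47
eef_pos: [0.2439, -0.0854, 0.2662]
orientation: [-166.3, 3.6, -35.4]
contact_force: [0.4, -0.4, 1.2]
gripper_width: 0.0512
grasp_force: 0.0
```

Call:
{"name": "play_rows", "arguments": {"rows": [[-17,-31,0,0,0,0.061,-0.2],[-19,-29,0,0,0,0.061,-0.2],[-21,-28,0,0,0,0.061,-0.2],[-22,-27,0,0,0,0.061,-0.2],[-24,-25,0,0,0,0.061,-0.2],[0,0,0,0,0,0,-0.2],[0,0,0,0,0,0,-0.2]]}}

```text
time: 3.05
eef_pos: [0.1573, -0.026, 0.315]
orientation: [-161.1, 8.2, -47.3]
contact_force: [-0.0, -1.5, -0.4]
gripper_width: 0.051
grasp_force: 0.0
```

Run:
```python
from h import *
print(robot.sense())
plan(.495,.336,.15,-69.5,step=25)
```

```text
{'time': 3.05, 'joints': array([-47.33467411, -25.20268844, -24.52139152,  98.89163221,
        18.84610695, 179.94294504]), 'qvel': array([ 1.12505776,  2.21878647, -0.13913317, -2.02074223, -0.05549273,
        0.05437091]), 'effort': array([-2.36432841e-01, -4.47003230e+00,  2.47790873e+01,  1.57093473e+00,
        1.03970747e+00,  4.46529111e-04]), 'eef_pos': array([ 0.15728312, -0.02599232,  0.31504978]), 'orientation': array([-161.14611118,    8.19190131,  -47.28012126]), 'contact_force': array([-0.01951499, -1.4716772 , -0.35905917]), 'torque': array([-0.3815968 ,  0.15888093, -0.02747368]), 'grasp_force': 0.0, 'gripper_width': 0.05101567781063057}
from [157.3 -26.  315. ] -47.28 rot -22.2 n 21
[[-1.8, -23.5, 7.9, 0, 0, 0.0185], [-2.2, -23.5, 7.9, 0, 0, 0.0185], [-2.6, -23.4, 7.9, 0, 0, 0.0185], [-3.1, -23.4, 7.9, 0, 0, 0.0185], [-3.5, -23.3, 7.9, 0, 0, 0.0185], [-3.9, -23.2, 7.9, 0, 0, 0.0185], [-4.3, -23.2, 7.9, 0, 0, 0.0185], [-4.8, -23.1, 7.9, 0, 0, 0.0185], [-5.2, -23.0, 7.9, 0, 0, 0.0185], [-5.6, -22.9, 7.9, 0, 0, 0.0185]]
[[-6.0, -22.8, 7.9, 0, 0, 0.0185], [-6.5, -22.7, 7.9, 0, 0, 0.0185], [-6.9, -22.5, 7.9, 0, 0, 0.0185], [-7.3, -22.4, 7.9, 0, 0, 0.0185], [-7.7, -22.3, 7.9, 0, 0, 0.0185], [-8.1, -22.1, 7.9, 0, 0, 0.0185], [-8.5, -22.0, 7.9, 0, 0, 0.0185], [-8.9, -21.8, 7.9, 0, 0, 0.0185], [-9.3, -21.6, 7.9, 0, 0, 0.0185], [-9.7, -21.5, 7.9, 0, 0, 0.0185]]
[[-10.1, -21.3, 7.9, 0, 0, 0.0185]]
```

The unwrapped joint 6 relation is j6 = j1 + 180 − yaw, so yaw near 180 is the natural range. I'll fix the planner to use full rotations with an explicit yaw, and recover.

```bash
cat >> h.py <<'E'
from scipy.spatial.transform import Rotation as Ro
def plan(x,y,z,yaw,n=None,step=35):
    """TCP target in mm/deg tool down; yaw explicit (no half-turn); prints rows"""
    s=robot.sense(); p=s["eef_pos"]*1000
    R0=Ro.from_euler("xyz",s["orientation"],degrees=True)
    R1=Ro.from_euler("xyz",[180,0,yaw],degrees=True)
    rv=(R0.inv()*R1).as_rotvec(); D=np.array([x,y,z])-p
    n=n or int(max(np.ceil(np.linalg.norm(D)/step),np.ceil(np.abs(rv).max()/.115),1))
    rows=[]
    for i in range(n):
        R=R0*Ro.from_rotvec(rv*i/n)
        rows.append([float(q) for q in R.inv().apply(D/n).round(1)]+[float(q) for q in (rv/n).round(4)])
    j1=np.degrees(np.arctan2(y,x))
    print("from",p.round(1),s["orientation"].round(2),"j6 end",round((j1+180-yaw+180)%360-180,1),"j",s["joints"].round(),"F",s["contact_force"].round(1),"n",n)
    for i in range(0,n,10): print(rows[i:i+10])
E
python3 -c "
from h import *
plan(300,-50,290,60)"
```

```text
from [157.3 -26.  315. ] [-161.15    8.19  -47.28] j6 end 110.5 j [-47. -25. -25.  99.  19. 180.] F [-0.  -1.5 -0.4] n 17
[[6.9, -4.8, 2.2, -0.0212, -0.0124, -0.1102], [7.4, -4.0, 2.0, -0.0212, -0.0124, -0.1102], [7.8, -3.2, 1.8, -0.0212, -0.0124, -0.1102], [8.1, -2.4, 1.6, -0.0212, -0.0124, -0.1102], [8.4, -1.5, 1.5, -0.0212, -0.0124, -0.1102], [8.5, -0.6, 1.4, -0.0212, -0.0124, -0.1102], [8.5, 0.3, 1.3, -0.0212, -0.0124, -0.1102], [8.5, 1.2, 1.2, -0.0212, -0.0124, -0.1102], [8.3, 2.1, 1.1, -0.0212, -0.0124, -0.1102], [8.0, 3.0, 1.1, -0.0212, -0.0124, -0.1102]]
[[7.7, 3.8, 1.0, -0.0212, -0.0124, -0.1102], [7.2, 4.6, 1.0, -0.0212, -0.0124, -0.1102], [6.7, 5.4, 1.1, -0.0212, -0.0124, -0.1102], [6.1, 6.1, 1.1, -0.0212, -0.0124, -0.1102], [5.4, 6.7, 1.2, -0.0212, -0.0124, -0.1102], [4.6, 7.2, 1.2, -0.0212, -0.0124, -0.1102], [3.8, 7.6, 1.4, -0.0212, -0.0124, -0.1102]]
```

Call:
{"name": "play_rows", "arguments": {"rows": [[7,-5,2,-0.021,-0.012,-0.11,-0.2],[7,-4,2,-0.021,-0.012,-0.11,-0.2],[8,-3,2,-0.021,-0.012,-0.11,-0.2],[8,-2,2,-0.021,-0.012,-0.11,-0.2],[8,-1.5,1.5,-0.021,-0.012,-0.11,-0.2],[8.5,-0.5,1.5,-0.021,-0.012,-0.11,-0.2],[8.5,0,1,-0.021,-0.012,-0.11,-0.2],[8.5,1,1,-0.021,-0.012,-0.11,-0.2],[8,2,1,-0.021,-0.012,-0.11,-0.2],[8,3,1,-0.021,-0.012,-0.11,-0.2]]}}

```text
time: 3.88
eef_pos: [0.2416, -0.0393, 0.2993]
orientation: [-170.4, -1.5, 15.9]
contact_force: [0.1, 0.1, 0.0]
gripper_width: 0.0509
grasp_force: 0.0
```

```bash
python3 -c "
from h import *
plan(330,50,290,80)"
```

```text
from [241.6 -39.3 299.3] [-170.38   -1.46   15.9 ] j6 end 108.6 j [-20. -14. -18.  90.   9. 144.] F [0.1 0.1 0. ] n 10
[[10.9, -5.9, 2.2, -0.0136, -0.0117, -0.1114], [11.5, -4.7, 2.0, -0.0136, -0.0117, -0.1114], [12.0, -3.4, 1.8, -0.0136, -0.0117, -0.1114], [12.3, -2.0, 1.6, -0.0136, -0.0117, -0.1114], [12.5, -0.7, 1.5, -0.0136, -0.0117, -0.1114], [12.5, 0.7, 1.3, -0.0136, -0.0117, -0.1114], [12.4, 2.1, 1.2, -0.0136, -0.0117, -0.1114], [12.1, 3.4, 1.1, -0.0136, -0.0117, -0.1114], [11.6, 4.7, 1.0, -0.0136, -0.0117, -0.1114], [11.1, 6.0, 1.0, -0.0136, -0.0117, -0.1114]]
```

Call:
{"name": "play_rows", "arguments": {"rows": [[11,-6,2,-0.0136,-0.0117,-0.111,-0.2],[11.5,-5,2,-0.0136,-0.0117,-0.111,-0.2],[12,-3.5,2,-0.0136,-0.0117,-0.111,-0.2],[12,-2,1.5,-0.0136,-0.0117,-0.111,-0.2],[12.5,-0.5,1.5,-0.0136,-0.0117,-0.111,-0.2],[12.5,0.5,1.5,-0.0136,-0.0117,-0.111,-0.2],[12.5,2,1,-0.0136,-0.0117,-0.111,-0.2],[12,3.5,1,-0.0136,-0.0117,-0.111,-0.2],[11.5,4.5,1,-0.0136,-0.0117,-0.111,-0.2],[11,6,1,-0.0136,-0.0117,-0.111,-0.2]]}}

```text
time: 4.72
eef_pos: [0.33, 0.0506, 0.2903]
orientation: [-180.0, 0.0, 79.8]
contact_force: [0.4, 0.2, 0.5]
gripper_width: 0.051
grasp_force: 0.0
```

```bash
python3 -c "
from h import *
plan(495,336,200,111.5)"
```

```text
from [330.   50.6 290.3] [-1.7997e+02  2.0000e-02  7.9800e+01] j6 end 102.7 j [  9.  -6. -13.  84.  -0. 109.] F [0.4 0.2 0.5] n 10
[[31.0, 11.2, 9.0, -0.0001, 0.0, -0.0553], [30.3, 12.9, 9.0, -0.0001, 0.0, -0.0553], [29.6, 14.5, 9.0, -0.0001, 0.0, -0.0553], [28.7, 16.2, 9.0, -0.0001, 0.0, -0.0553], [27.8, 17.7, 9.0, -0.0001, 0.0, -0.0553], [26.8, 19.2, 9.0, -0.0001, 0.0, -0.0553], [25.7, 20.7, 9.0, -0.0001, 0.0, -0.0553], [24.5, 22.1, 9.0, -0.0001, 0.0, -0.0553], [23.2, 23.4, 9.0, -0.0001, 0.0, -0.0553], [21.9, 24.6, 9.0, -0.0001, 0.0, -0.0553]]
```

Call:
{"name": "play_rows", "arguments": {"rows": [[31,11,9,0,0,-0.055,-0.2],[30.5,13,9,0,0,-0.055,-0.2],[29.5,14.5,9,0,0,-0.055,-0.2],[28.5,16,9,0,0,-0.055,-0.2],[28,17.5,9,0,0,-0.055,-0.2],[27,19,9,0,0,-0.055,-0.2],[25.5,20.5,9,0,0,-0.055,-0.2],[24.5,22,9,0,0,-0.055,-0.2],[23,23.5,9,0,0,-0.055,-0.2],[22,24.5,9,0,0,-0.055,-0.2]]}}

```text
time: 5.55
eef_pos: [0.4959, 0.3358, 0.1988]
orientation: [-179.9, -0.0, 111.1]
contact_force: [0.1, -0.3, 0.8]
gripper_width: 0.051
grasp_force: 0.0
```

Call:
{"name": "play_rows", "arguments": {"rows": [[0,0,0,0,0,0,-0.2],[0,0,0,0,0,0,-0.2],[0,0,0,0,0,0,-0.2]]}}

```text
time: 5.8
eef_pos: [0.4947, 0.3335, 0.1997]
orientation: [-179.8, 0.0, 110.9]
contact_force: [-0.5, -0.1, 1.0]
gripper_width: 0.0511
grasp_force: 0.0
```

```bash
python3 -c "
from h import *
plan(495.5,335.5,101,111.5)
im=robot.get_image('side')[:,:,::-1]
u=px('side',[.495,.336,.128])[0].astype(int);print(u)
cv2.imwrite('pics/iso1.png',cv2.resize(im[u[1]-60:u[1]+40,u[0]-70:u[0]+70],None,fx=5.5,fy=5.5,interpolation=cv2.INTER_CUBIC))"
```

```text
from [494.7 333.5 199.7] [-1.7984e+02  1.0000e-02  1.1093e+02] j6 end 102.6 j [ 34.  26.  13.  77.   0. 103.] F [-0.5 -0.1  1. ] n 3
[[0.5, 0.6, 32.9, -0.0009, 0.0, -0.0033], [0.5, 0.6, 32.9, -0.0009, 0.0, -0.0033], [0.5, 0.5, 32.9, -0.0009, 0.0, -0.0033]]
[351 249]
```

View pics/iso1.png

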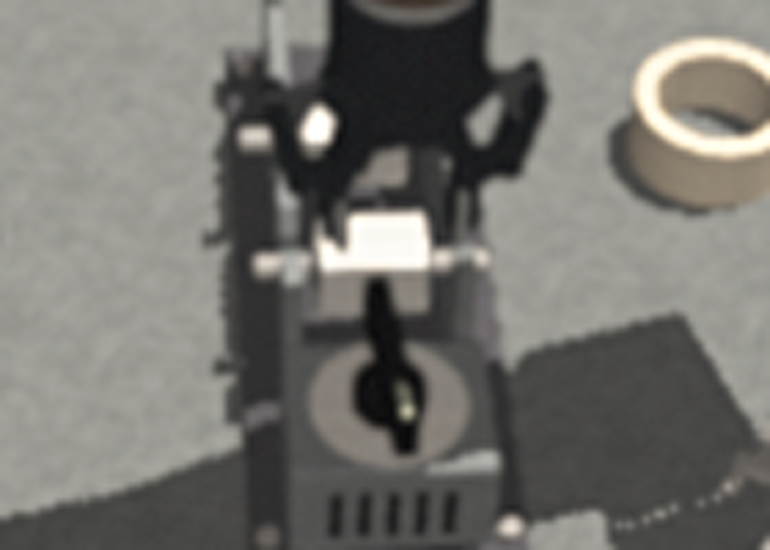

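The side crop shows the bar between the fingers, with its hub at about px (352,255) as predicted. Descending on it.

Call:
{"name": "play_rows", "arguments": {"rows": [[0.5,0.5,25,0,0,-0.005,-0.2],[0.5,0.5,25,0,0,-0.005,-0.2],[0.5,0.5,25,0,0,0,-0.2],[0,0,23,0,0,0,-0.2],[0,0,0,0,0,0,-0.2],[0,0,0,0,0,0,-0.2]]}}

```text
time: 6.35
eef_pos: [0.4953, 0.334, 0.1034]
orientation: [-179.9, -0.0, 111.4]
contact_force: [0.5, 0.3, 0.2]
gripper_width: 0.0512
grasp_force: 0.0
```

Call:
{"name": "play_rows", "arguments": {"rows": [[0,0,0,0,0,0,0.3],[0,0,0,0,0,0,0.5],[0,0,0,0,0,0,0.7],[0,0,0,0,0,0,0.9],[0,0,0,0,0,0,1],[0,0,0,0,0,0,1],[0,0,0,0,0,0,1]], "squeeze": 60}}

```text
time: 6.93
eef_pos: [0.4949, 0.335, 0.1057]
orientation: [-179.9, -0.1, 111.5]
contact_force: [-7.3, -3.6, 9.4]
gripper_width: 0.0131
grasp_force: 60.4
```

Call:
{"name": "play_rows", "arguments": {"rows": [[0,0,0,0,0,-0.1,1],[0,0,0,0,0,-0.1,1],[0,0,0,0,0,-0.1,1],[0,0,0,0,0,-0.1,1],[0,0,0,0,0,-0.1,1],[0,0,0,0,0,-0.1,1],[0,0,0,0,0,-0.1,1],[0,0,0,0,0,-0.1,1]]}}

```text
time: 7.6
eef_pos: [0.4976, 0.3377, 0.1058]
orientation: [179.6, 0.1, 157.6]
contact_force: [2.2, 5.3, 0.7]
gripper_width: 0.0129
grasp_force: 59.4
```

Call:
{"name": "play_rows", "arguments": {"rows": [[0,0,0,0,0,-0.1,1],[0,0,0,0,0,-0.1,1],[0,0,0,0,0,-0.1,1],[0,0,0,0,0,-0.1,1],[0,0,0,0,0,-0.1,1],[0,0,0,0,0,-0.1,1],[0,0,0,0,0,0,1],[0,0,0,0,0,0,1]]}}

```text
time: 8.27
eef_pos: [0.4979, 0.3406, 0.1058]
orientation: [179.4, 0.4, -168.2]
contact_force: [1.3, 11.8, -1.1]
gripper_width: 0.0129
grasp_force: 59.3
```

```bash
python3 -c "
from h import *
s=robot.sense();print(s['torque'],s['contact_force'],s['orientation'],s['eef_pos'])"
```

```text
[ 1.77746316 -0.12718328  0.03022026] [ 1.32997542 11.83204355 -1.12669211] [ 179.44524892    0.37908837 -168.15089241] [0.49793809 0.34056484 0.10581856]
```

Call:
{"name": "play_rows", "arguments": {"rows": [[0,0,0,0,0,-0.04,1],[0,0,0,0,0,-0.04,1],[0,0,0,0,0,0,1],[0,0,0,0,0,0,1]]}}

```text
time: 8.6
eef_pos: [0.4978, 0.3409, 0.1058]
orientation: [179.4, 0.4, -163.6]
contact_force: [1.7, 12.4, -1.6]
gripper_width: 0.0128
grasp_force: 59.2
```

```bash
python3 -c "
from h import *
s=robot.sense();print(s['torque'],s['contact_force'],s['orientation'],s['eef_pos'])"
```

```text
[ 1.9475001  -0.0976632   0.05227334] [ 1.74712105 12.38566513 -1.62088772] [ 179.43915601    0.4216053  -163.55956248] [0.49781738 0.34094272 0.10580382]
```

Call:
{"name": "play_rows", "arguments": {"rows": [[0,0,0,0,0,-0.02,1],[0,0,0,0,0,0,1],[0,0,0,0,0,0,-0.2],[0,0,0,0,0,0,-0.2],[0,0,0,0,0,0,-0.2],[0,0,0,0,0,0,-0.2],[0,0,-15,0,0,0,-0.2],[0,0,-30,0,0,0,-0.2],[0,0,-40,0,0,0,-0.2],[0,0,0,0,0,0,-0.2]]}}

```text
time: 9.43
eef_pos: [0.4996, 0.3371, 0.1966]
orientation: [179.7, 0.7, -162.6]
contact_force: [0.7, 0.8, 1.2]
gripper_width: 0.0513
grasp_force: 0.0
```

```bash
python3 -c "
from h import *
plan(524.8,237.5,190,-163.5)
plan(524.8,237.5,70,-163.5)
im=robot.get_image('side')[:,:,::-1]
cv2.imwrite('pics/iso2.png',cv2.resize(im[165:295,270:410],None,fx=4.5,fy=4.5,interpolation=cv2.INTER_CUBIC))"
```

```text
from [499.6 337.1 196.6] [ 179.75    0.71 -162.63] j6 end 7.8 j [34. 26. 12. 76.  0. 17.] F [0.7 0.8 1.2] n 3
[[1.9, -34.2, 2.0, 0.0015, 0.0041, 0.0051], [1.7, -34.2, 2.1, 0.0015, 0.0041, 0.0051], [1.6, -34.2, 2.1, 0.0015, 0.0041, 0.0051]]
from [499.6 337.1 196.6] [ 179.75    0.71 -162.63] j6 end 7.8 j [34. 26. 12. 76.  0. 17.] F [0.7 0.8 1.2] n 5
[[1.5, -20.6, 25.2, 0.0009, 0.0025, 0.0031], [1.3, -20.6, 25.2, 0.0009, 0.0025, 0.0031], [1.2, -20.6, 25.3, 0.0009, 0.0025, 0.0031], [1.1, -20.6, 25.3, 0.0009, 0.0025, 0.0031], [1.0, -20.6, 25.3, 0.0009, 0.0025, 0.0031]]
```

View pics/iso2.png

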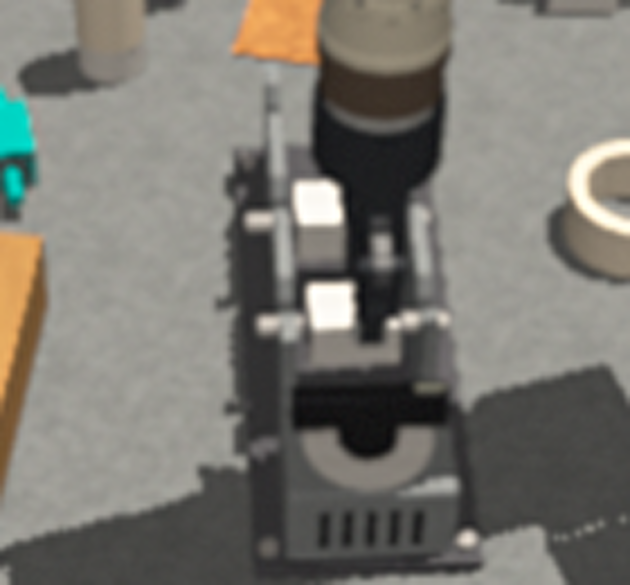

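The isolator bar now lies across the stand, so it is off. Next the finished cartridge in station 1.

Call:
{"name": "play_rows", "arguments": {"rows": [[2,-34,2,0,0.004,0.005,-0.4],[2,-34,2,0,0.004,0.005,-0.4],[2,-34,2,0,0.004,0.005,-0.4],[0,0,0,0,0,0,-0.4],[0,0,0,0,0,0,-0.4]]}}

```text
time: 9.9
eef_pos: [0.5203, 0.2338, 0.1813]
orientation: [180.0, -0.8, -163.7]
contact_force: [0.1, 0.1, 1.0]
gripper_width: 0.0597
grasp_force: 0.0
```

```bash
python3 -c "
from h import *
plan(525.5,236.8,60,-163.5,step=25)"
```

```text
from [520.3 233.8 181.3] [ 179.97   -0.82 -163.67] j6 end 7.8 j [24. 24.  7. 74.  0.  8.] F [0.1 0.1 1. ] n 5
[[-1.5, 0.3, 24.2, 0.0001, -0.0029, -0.0006], [-1.4, 0.3, 24.2, 0.0001, -0.0029, -0.0006], [-1.4, 0.3, 24.2, 0.0001, -0.0029, -0.0006], [-1.3, 0.3, 24.2, 0.0001, -0.0029, -0.0006], [-1.2, 0.3, 24.3, 0.0001, -0.0029, -0.0006]]
```

Call:
{"name": "play_rows", "arguments": {"rows": [[-1.5,0.5,24,0,-0.003,0,-0.4],[-1.5,0,24,0,-0.003,0,-0.4],[-1.5,0.5,24,0,-0.003,0,-0.4],[-1,0,24,0,-0.003,0,-0.4],[-1,0.5,24,0,-0.003,0,-0.4],[0,0,0,0,0,0,-0.4],[0,0,0,0,0,0,-0.4]]}}

```text
time: 10.48
eef_pos: [0.5236, 0.2394, 0.0606]
orientation: [180.0, -0.1, -163.4]
contact_force: [-0.6, -0.1, 0.1]
gripper_width: 0.0593
grasp_force: 0.0
```

Call:
{"name": "play_rows", "arguments": {"rows": [[0,0,0,0,0,0,-0.1],[0,0,0,0,0,0,0.2],[0,0,0,0,0,0,0.6],[0,0,0,0,0,0,1],[0,0,0,0,0,0,1],[0,0,0,0,0,0,1]], "squeeze": 80}}

```text
time: 10.98
eef_pos: [0.5268, 0.2401, 0.0641]
orientation: [179.9, 0.4, -163.4]
contact_force: [-0.8, 1.7, 5.9]
gripper_width: 0.0387
grasp_force: 81.2
```

```bash
python3 -c "
from h import *
s=robot.sense();print(s['torque'],s['contact_force'],s['orientation'],s['eef_pos'])"
```

```text
[0.29034222 0.11823158 0.08307728] [-0.77905646  1.67716323  5.94877887] [ 179.88810469    0.373736   -163.44081995] [0.52675418 0.2401437  0.06407293]
```

Call:
{"name": "play_rows", "arguments": {"rows": [[0,0,-10,0,0,0,1],[0,0,-15,0,0,0,1],[0,0,-20,0,0,0,1],[0,0,-20,0,0,0,1],[0,0,-20,0,0,0,1],[0,0,-10,0,0,0,1],[0,0,0,0,0,0,1]]}}

```text
time: 11.57
eef_pos: [0.5264, 0.2393, 0.1595]
orientation: [179.9, 0.4, -163.5]
contact_force: [0.8, 0.1, -5.1]
gripper_width: 0.0385
grasp_force: 80.9
```

```bash
python3 -c "
from h import *
plan(628,-265,170,-178,step=25)"
```

```text
from [526.4 239.3 159.5] [ 179.95    0.37 -163.47] j6 end -24.9 j [24. 25.  5. 70. -0.  8.] F [ 0.8  0.1 -5.1] n 21
[[2.2, -24.4, -0.5, 0.0001, 0.0003, 0.0121], [1.9, -24.4, -0.5, 0.0001, 0.0003, 0.0121], [1.6, -24.4, -0.5, 0.0001, 0.0003, 0.0121], [1.3, -24.5, -0.5, 0.0001, 0.0003, 0.0121], [1.0, -24.5, -0.5, 0.0001, 0.0003, 0.0121], [0.7, -24.5, -0.5, 0.0001, 0.0003, 0.0121], [0.4, -24.5, -0.5, 0.0001, 0.0003, 0.0121], [0.1, -24.5, -0.5, 0.0001, 0.0003, 0.0121], [-0.2, -24.5, -0.5, 0.0001, 0.0003, 0.0121], [-0.5, -24.5, -0.5, 0.0001, 0.0003, 0.0121]]
[[-0.8, -24.5, -0.5, 0.0001, 0.0003, 0.0121], [-1.1, -24.5, -0.5, 0.0001, 0.0003, 0.0121], [-1.4, -24.5, -0.5, 0.0001, 0.0003, 0.0121], [-1.6, -24.4, -0.5, 0.0001, 0.0003, 0.0121], [-1.9, -24.4, -0.5, 0.0001, 0.0003, 0.0121], [-2.2, -24.4, -0.5, 0.0001, 0.0003, 0.0121], [-2.5, -24.4, -0.5, 0.0001, 0.0003, 0.0121], [-2.8, -24.3, -0.5, 0.0001, 0.0003, 0.0121], [-3.1, -24.3, -0.5, 0.0001, 0.0003, 0.0121], [-3.4, -24.3, -0.5, 0.0001, 0.0003, 0.0121]]
[[-3.7, -24.2, -0.5, 0.0001, 0.0003, 0.0121]]
```

Call:
{"name": "play_rows", "arguments": {"rows": [[2,-24.5,-0.5,0,0,0.012,1],[2,-24.5,-0.5,0,0,0.012,1],[1.5,-24.5,-0.5,0,0,0.012,1],[1.5,-24.5,-0.5,0,0,0.012,1],[1,-24.5,-0.5,0,0,0.012,1],[0.5,-24.5,-0.5,0,0,0.012,1],[0.5,-24.5,-0.5,0,0,0.012,1],[0,-24.5,-0.5,0,0,0.012,1],[0,-24.5,-0.5,0,0,0.012,1],[-0.5,-24.5,-0.5,0,0,0.012,1]]}}

```text
time: 12.4
eef_pos: [0.5726, -0.0027, 0.1598]
orientation: [179.9, -0.1, -170.4]
contact_force: [0.2, 0.0, -3.3]
gripper_width: 0.0391
grasp_force: 81.5
```

Call:
{"name": "play_rows", "arguments": {"rows": [[-1,-24.5,-0.5,0,0,0.012,1],[-1,-24.5,-0.5,0,0,0.012,1],[-1.5,-24.5,-0.5,0,0,0.012,1],[-1.5,-24.5,-0.5,0,0,0.012,1],[-2,-24.5,-0.5,0,0,0.012,1],[-2,-24.5,-0.5,0,0,0.012,1],[-2.5,-24.5,-0.5,0,0,0.012,1],[-3,-24.5,-0.5,0,0,0.012,1],[-3,-24.5,-0.5,0,0,0.012,1],[-3.5,-24.5,-0.5,0,0,0.012,1]]}}

```text
time: 13.23
eef_pos: [0.6217, -0.2434, 0.1641]
orientation: [179.8, -0.1, -177.3]
contact_force: [0.1, -0.1, -4.6]
gripper_width: 0.0384
grasp_force: 81.5
```

Call:
{"name": "play_rows", "arguments": {"rows": [[-3.5,-24,0,0,0,0.012,1],[0,0,0,0,0,0,1],[0,0,0,0,0,0,1]]}}

```text
time: 13.48
eef_pos: [0.6262, -0.2675, 0.1636]
orientation: [179.8, -0.1, -178.0]
contact_force: [-0.2, 0.7, -5.3]
gripper_width: 0.0389
grasp_force: 81.7
```

```bash
python3 -c "
from h import *
s=robot.sense();print(s['gripper_width'],s['grasp_force'])
plan(628,-263,20,-178,step=25)"
```

```text
0.03890226683430096 81.70087695121765
from [ 626.2 -267.5  163.6] [ 1.7982e+02 -1.0000e-01 -1.7804e+02] j6 end -24.7 j [-23.  37.  26.  79.   0. -25.] F [-0.2  0.7 -5.3] n 6
[[-0.4, 0.7, 23.9, 0.0005, -0.0003, -0.0001], [-0.4, 0.7, 23.9, 0.0005, -0.0003, -0.0001], [-0.4, 0.7, 23.9, 0.0005, -0.0003, -0.0001], [-0.3, 0.7, 23.9, 0.0005, -0.0003, -0.0001], [-0.3, 0.7, 23.9, 0.0005, -0.0003, -0.0001], [-0.3, 0.7, 23.9, 0.0005, -0.0003, -0.0001]]
```

Call:
{"name": "play_rows", "arguments": {"rows": [[-0.5,0.5,25,0,0,0,1],[-0.5,0.5,28,0,0,0,1],[-0.5,0.5,28,0,0,0,1],[-0.5,0.5,28,0,0,0,1],[0,0.5,20,0,0,0,1],[0,0.5,12,0,0,0,1],[0,0,3,0,0,0,1],[0,0,2,0,0,0,1],[0,0,0,0,0,0,1]]}}

```text
time: 14.23
eef_pos: [0.6305, -0.2629, 0.0215]
orientation: [180.0, 0.2, -177.9]
contact_force: [-0.6, -0.2, -4.7]
gripper_width: 0.0392
grasp_force: 81.8
```

Call:
{"name": "play_rows", "arguments": {"rows": [[0,0,2,0,0,0,1],[0,0,1,0,0,0,1],[0,0,0,0,0,0,1]]}}

```text
time: 14.48
eef_pos: [0.6304, -0.2634, 0.0189]
orientation: [180.0, 0.2, -177.9]
contact_force: [-0.1, -0.3, -4.6]
gripper_width: 0.0387
grasp_force: 81.8
```

Call:
{"name": "play_rows", "arguments": {"rows": [[0,0,2,0,0,0,1],[0,0,2,0,0,0,1],[0,0,1,0,0,0,1],[0,0,0,0,0,0,1]]}}

```text
time: 14.82
eef_pos: [0.6299, -0.2632, 0.0134]
orientation: [179.9, 0.2, -177.9]
contact_force: [-1.2, 0.0, -0.4]
gripper_width: 0.0389
grasp_force: 82.4
```

Call:
{"name": "play_rows", "arguments": {"rows": [[0,0,0.5,0,0,0,1],[0,0,0,0,0,0,0.2],[0,0,0,0,0,0,-0.4],[0,0,0,0,0,0,-0.4],[0,0,0,0,0,0,-0.4],[0,0,-15,0,0,0,-0.4],[0,0,-30,0,0,0,-0.4],[0,0,-40,0,0,0,-0.4],[0,0,-40,0,0,0,-0.4],[0,0,-25,0,0,0,-0.4]]}}

```text
time: 15.65
eef_pos: [0.6311, -0.2638, 0.1669]
orientation: [-179.9, 0.4, -177.9]
contact_force: [1.2, -0.8, 1.4]
gripper_width: 0.0598
grasp_force: 0.0
```

```bash
python3 -c "
from h import *
plan(554,143,180,-163.5,step=38)"
```

```text
from [ 631.1 -263.8  166.9] [-179.93    0.45 -177.88] j6 end -2.0 j [-23.  37.  26.  79.   0. -25.] F [ 1.2 -0.8  1.4] n 11
[[5.6, 37.2, -1.3, -0.0002, 0.0007, -0.0228], [4.8, 37.3, -1.3, -0.0002, 0.0007, -0.0228], [3.9, 37.4, -1.3, -0.0002, 0.0007, -0.0228], [3.1, 37.5, -1.2, -0.0002, 0.0007, -0.0228], [2.2, 37.6, -1.2, -0.0002, 0.0007, -0.0228], [1.4, 37.6, -1.2, -0.0002, 0.0007, -0.0228], [0.5, 37.6, -1.2, -0.0002, 0.0007, -0.0228], [-0.4, 37.6, -1.2, -0.0002, 0.0007, -0.0228], [-1.2, 37.6, -1.2, -0.0002, 0.0007, -0.0228], [-2.1, 37.6, -1.2, -0.0002, 0.0007, -0.0228]]
[[-2.9, 37.5, -1.2, -0.0002, 0.0007, -0.0228]]
```

Call:
{"name": "play_rows", "arguments": {"rows": [[5.5,37,-1,0,0,-0.023,-0.4],[5,37.5,-1,0,0,-0.023,-0.4],[4,37.5,-1,0,0,-0.023,-0.4],[3,37.5,-1,0,0,-0.023,-0.4],[2,37.5,-1,0,0,-0.023,-0.4],[1.5,37.5,-1,0,0,-0.023,-0.4],[0.5,37.5,-1,0,0,-0.023,-0.4],[-0.5,37.5,-1,0,0,-0.023,-0.4],[-1,37.5,-1,0,0,-0.023,-0.4],[-2,37.5,-1,0,0,-0.023,-0.4]]}}

```text
time: 16.48
eef_pos: [0.5588, 0.1076, 0.1727]
orientation: [180.0, 0.2, -164.7]
contact_force: [1.3, -0.4, 0.8]
gripper_width: 0.0603
grasp_force: 0.0
```

Call:
{"name": "play_rows", "arguments": {"rows": [[-3,37.5,-1,0,0,-0.023,-0.4],[0,0,0,0,0,0,-0.4],[0,0,0,0,0,0,-0.4],[0,0,0,0,0,0,-0.4]]}}

```text
time: 16.82
eef_pos: [0.5522, 0.1428, 0.1735]
orientation: [180.0, 0.2, -163.4]
contact_force: [-0.3, -0.9, 0.4]
gripper_width: 0.0595
grasp_force: 0.0
```

```bash
python3 -c "
from h import *
plan(556.9,144.8,63,-163.5,step=25)"
```

```text
from [552.2 142.8 173.5] [ 1.8000e+02  1.5000e-01 -1.6336e+02] j6 end -1.9 j [14. 23.  5. 72.  0. -2.] F [-0.3 -0.9  0.4] n 5
[[-0.9, 0.1, 22.1, 0.0, 0.0005, 0.0005], [-1.0, 0.1, 22.1, 0.0, 0.0005, 0.0005], [-1.0, 0.1, 22.1, 0.0, 0.0005, 0.0005], [-1.0, 0.1, 22.1, 0.0, 0.0005, 0.0005], [-1.0, 0.1, 22.1, 0.0, 0.0005, 0.0005]]
```

Call:
{"name": "play_rows", "arguments": {"rows": [[-1,0,22,0,0,0,-0.4],[-1,0,22,0,0,0,-0.4],[-1,0,22,0,0,0,-0.4],[-1,0,22,0,0,0,-0.4],[-1,0,22,0,0,0,-0.4],[0,0,0,0,0,0,-0.4],[0,0,0,0,0,0,-0.4]]}}

```text
time: 17.4
eef_pos: [0.5564, 0.1425, 0.0624]
orientation: [180.0, -0.1, -163.5]
contact_force: [-0.3, 0.1, 0.8]
gripper_width: 0.0599
grasp_force: 0.0
```

Call:
{"name": "play_rows", "arguments": {"rows": [[0,0,0,0,0,0,-0.1],[0,0,0,0,0,0,0.2],[0,0,0,0,0,0,0.6],[0,0,0,0,0,0,1],[0,0,0,0,0,0,1],[0,0,0,0,0,0,1]]}}

```text
time: 17.9
eef_pos: [0.5588, 0.1444, 0.0657]
orientation: [-180.0, 0.4, -163.4]
contact_force: [0.5, -1.2, 6.5]
gripper_width: 0.0387
grasp_force: 81.5
```

```bash
python3 -c "
from h import *
s=robot.sense();print(s['torque'],s['contact_force'],s['orientation'],s['eef_pos'])"
```

```text
[-0.31141853  0.04098653 -0.1240372 ] [ 0.520876   -1.17212801  6.54961778] [-179.96544863    0.38409223 -163.41608138] [0.55880795 0.14435574 0.06568589]
```

Call:
{"name": "play_rows", "arguments": {"rows": [[0,0,-10,0,0,0,1],[0,0,-15,0,0,0,1],[0,0,-20,0,0,0,1],[0,0,-20,0,0,0,1],[0,0,-20,0,0,0,1],[0,0,-10,0,0,0,1],[0,0,0,0,0,0,1]]}}

```text
time: 18.48
eef_pos: [0.5582, 0.1447, 0.1611]
orientation: [180.0, 0.4, -163.4]
contact_force: [0.8, 0.1, -4.1]
gripper_width: 0.0388
grasp_force: 81.0
```

```bash
python3 -c "
from h import *
plan(632,-163,165,-178,step=32)"
```

```text
from [558.2 144.7 161.1] [ 179.97    0.39 -163.38] j6 end -16.5 j [15. 24.  5. 70.  0. -2.] F [ 0.8  0.1 -4.1] n 10
[[1.7, -31.6, -0.4, 0.0001, 0.0007, 0.0255], [0.9, -31.6, -0.4, 0.0001, 0.0007, 0.0255], [0.1, -31.6, -0.4, 0.0001, 0.0007, 0.0255], [-0.7, -31.6, -0.4, 0.0001, 0.0007, 0.0255], [-1.5, -31.6, -0.4, 0.0001, 0.0007, 0.0255], [-2.3, -31.6, -0.4, 0.0001, 0.0007, 0.0255], [-3.1, -31.5, -0.4, 0.0001, 0.0007, 0.0255], [-3.9, -31.4, -0.4, 0.0001, 0.0007, 0.0255], [-4.7, -31.3, -0.4, 0.0001, 0.0007, 0.0255], [-5.5, -31.2, -0.4, 0.0001, 0.0007, 0.0255]]
```

Call:
{"name": "play_rows", "arguments": {"rows": [[1.5,-31.5,-0.5,0,0,0.0255,1],[1,-31.5,-0.5,0,0,0.0255,1],[0,-31.5,-0.5,0,0,0.0255,1],[-0.5,-31.5,-0.5,0,0,0.0255,1],[-1.5,-31.5,-0.5,0,0,0.0255,1],[-2.5,-31.5,-0.5,0,0,0.0255,1],[-3,-31.5,0,0,0,0.0255,1],[-4,-31.5,0,0,0,0.0255,1],[-4.5,-31.5,0,0,0,0.0255,1],[-5.5,-31,0,0,0,0.0255,1]]}}

```text
time: 19.32
eef_pos: [0.6295, -0.1641, 0.1589]
orientation: [179.9, -0.1, -178.1]
contact_force: [1.0, 0.6, -4.0]
gripper_width: 0.0389
grasp_force: 81.6
```

Call:
{"name": "play_rows", "arguments": {"rows": [[0,0,0,0,0,0,1],[0,0,0,0,0,0,1],[0,0,0,0,0,0,1]]}}

```text
time: 19.57
eef_pos: [0.6294, -0.1625, 0.1592]
orientation: [179.8, -0.1, -178.0]
contact_force: [0.1, 0.1, -5.3]
gripper_width: 0.0394
grasp_force: 82.1
```

```bash
python3 -c "
from h import *
s=robot.sense();print(s['gripper_width'],s['grasp_force'])
plan(630,-163,18,-178,step=28)"
```

```text
0.039427757228211915 82.08979368209839
from [ 629.4 -162.5  159.2] [ 1.7983e+02 -8.0000e-02 -1.7802e+02] j6 end -16.5 j [-15.  33.  19.  76.   0. -17.] F [ 0.1  0.1 -5.3] n 6
[[-0.1, -0.2, 23.5, 0.0005, -0.0002, -0.0001], [-0.1, -0.1, 23.5, 0.0005, -0.0002, -0.0001], [-0.1, -0.1, 23.5, 0.0005, -0.0002, -0.0001], [-0.1, -0.1, 23.5, 0.0005, -0.0002, -0.0001], [-0.1, -0.1, 23.5, 0.0005, -0.0002, -0.0001], [-0.1, -0.1, 23.5, 0.0005, -0.0002, -0.0001]]
```

Call:
{"name": "play_rows", "arguments": {"rows": [[0,0,26,0,0,0,1],[0,0,30,0,0,0,1],[0,0,30,0,0,0,1],[0,0,28,0,0,0,1],[0,0,18,0,0,0,1],[0,0,8,0,0,0,1],[0,0,0,0,0,0,1],[0,0,1,0,0,0,1],[0,0,1,0,0,0,1],[0,0,0,0,0,0,1]]}}

```text
time: 20.4
eef_pos: [0.6324, -0.1628, 0.0213]
orientation: [180.0, 0.3, -178.0]
contact_force: [-0.1, -0.5, -4.4]
gripper_width: 0.0387
grasp_force: 82.1
```

Call:
{"name": "play_rows", "arguments": {"rows": [[0,0,1,0,0,0,1],[0,0,1,0,0,0,1],[0,0,0,0,0,0,1]]}}

```text
time: 20.65
eef_pos: [0.6311, -0.1629, 0.0178]
orientation: [179.9, 0.2, -178.0]
contact_force: [-1.1, -0.9, -4.8]
gripper_width: 0.0389
grasp_force: 82.1
```

Call:
{"name": "play_rows", "arguments": {"rows": [[0,0,1.5,0,0,0,1],[0,0,1,0,0,0,1],[0,0,1,0,0,0,1],[0,0,0,0,0,0,1]]}}

```text
time: 20.98
eef_pos: [0.631, -0.1629, 0.015]
orientation: [179.9, 0.2, -178.0]
contact_force: [-4.4, 0.8, 3.3]
gripper_width: 0.0389
grasp_force: 83.0
```

Call:
{"name": "play_rows", "arguments": {"rows": [[0,0,0,0,0,0,0.2],[0,0,0,0,0,0,-0.4],[0,0,0,0,0,0,-0.4],[0,0,0,0,0,0,-0.4],[0,0,-15,0,0,0,-0.4],[0,0,-30,0,0,0,-0.4],[0,0,-40,0,0,0,-0.4],[0,0,-40,0,0,0,-0.4],[0,0,-25,0,0,0,-0.6],[0,0,0,0,0,0,-0.6]]}}

```text
time: 21.82
eef_pos: [0.635, -0.164, 0.1721]
orientation: [-179.8, 0.9, -178.0]
contact_force: [1.7, 0.5, 1.5]
gripper_width: 0.0681
grasp_force: 0.0
```

```bash
cat >> h.py <<'E'
def find(name,z=.04,xr=(350,560),yr=(-520,-180)):
    im=robot.get_image("top"); cv2.imwrite(f"pics/{name}.png",im[:,:,::-1])
    for o in housings(im,z):
        if xr[0]<o[2][0]<xr[1] and yr[0]<o[2][1]<yr[1]: print(o)
E
python3 -c "
from h import *
find('t2')
find('t2b',.044,(540,720),(-340,-90))
plan(434.5,-245,150,-165)
cv2.imwrite('pics/t2c.png',cv2.resize(cv2.imread('pics/t2.png')[100:300,230:530],None,fx=2.6,fy=2.6))"
```

```text
(array([470.5, 267.2]), np.int32(492), array([ 399.9, -371.7]), (38, 301), np.float64(170.9))
(array([405.2, 201.1]), np.int32(141), array([ 623.1, -166.5]), (37, 41), np.float64(168.2))
from [ 631.9 -163.2  165.6] [-180.      0.37 -178.  ] j6 end -44.4 j [-15.  33.  19.  76.   0. -17.] F [-0.3 -0.2 -1.4] n 7
[[28.6, -10.7, 2.0, -0.0001, 0.0009, -0.0324], [28.9, -9.8, 2.1, -0.0001, 0.0009, -0.0324], [29.2, -8.8, 2.1, -0.0001, 0.0009, -0.0324], [29.5, -7.9, 2.1, -0.0001, 0.0009, -0.0324], [29.7, -6.9, 2.2, -0.0001, 0.0009, -0.0324], [29.9, -5.9, 2.2, -0.0001, 0.0009, -0.0324], [30.1, -5.0, 2.2, -0.0001, 0.0009, -0.0324]]
```

View pics/t2c.png

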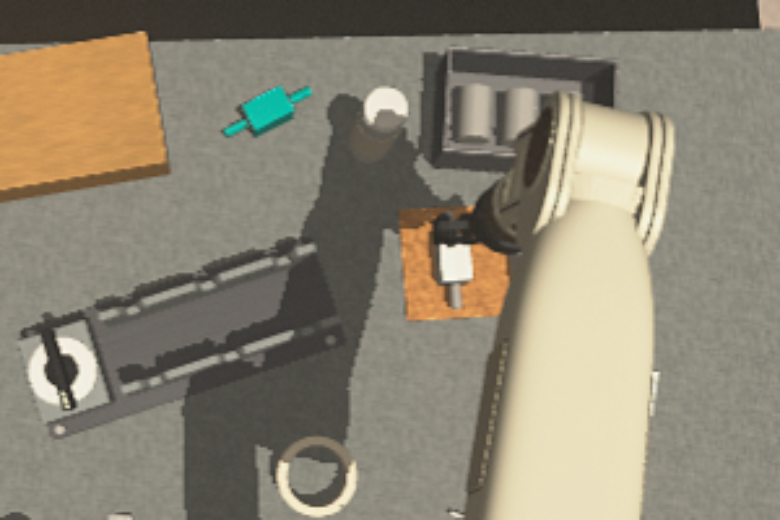

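The stand is empty and the isolator bar (crop (62,370)) lies across it. The arm hides the bench cartridges, so I'll swing left to look.

Call:
{"name": "play_rows", "arguments": {"rows": [[8,36,0,0,0,0,-0.6],[8,36,0,0,0,0,-0.6],[8,36,0,0,0,0,-0.6],[8,36,0,0,0,0,-0.6],[8,36,0,0,0,0,-0.6],[8,36,0,0,0,0,-0.6],[8,36,0,0,0,0,-0.6],[8,36,0,0,0,0,-0.6]]}}

```text
time: 22.58
eef_pos: [0.5547, 0.124, 0.1617]
orientation: [180.0, -0.1, -178.0]
contact_force: [0.8, -0.0, -0.5]
gripper_width: 0.0683
grasp_force: 0.0
```

```bash
python3 -c "
from h import *
find('t3')
find('t3b',.044,(540,720),(-340,-90))
"
```

```text
(array([475.6, 250.1]), np.int32(203), array([ 454.9, -392.6]), (38, 57), np.float64(167.8))
(array([432.2, 257. ]), np.int32(215), array([ 435.2, -247.4]), (57, 40), np.float64(15.6))
(array([405.1, 198.6]), np.int32(192), array([ 631.6, -166.6]), (58, 38), np.float64(177.8))
(array([434.7, 198.9]), np.int32(186), array([ 628.6, -266.2]), (58, 37), np.float64(1.8))
```

```bash
python3 -c "
from h import *
plan(435.5,-244,130,-164.5,step=38)
"
```

```text
from [553.8 127.5 161.7] [ 1.7987e+02 -1.2000e-01 -1.7758e+02] j6 end -44.8 j [13. 24.  4. 70.  0. 10.] F [-0.4 -0.  -0.6] n 11
[[12.2, -33.3, 2.8, 0.0002, -0.0002, -0.0208], [12.9, -33.0, 2.8, 0.0002, -0.0002, -0.0208], [13.5, -32.8, 2.8, 0.0002, -0.0002, -0.0208], [14.2, -32.5, 2.9, 0.0002, -0.0002, -0.0208], [14.9, -32.2, 2.9, 0.0002, -0.0002, -0.0208], [15.6, -31.9, 2.9, 0.0002, -0.0002, -0.0208], [16.2, -31.5, 2.9, 0.0002, -0.0002, -0.0208], [16.9, -31.2, 2.9, 0.0002, -0.0002, -0.0208], [17.5, -30.8, 2.9, 0.0002, -0.0002, -0.0208], [18.1, -30.4, 2.9, 0.0002, -0.0002, -0.0208]]
[[18.8, -30.1, 2.9, 0.0002, -0.0002, -0.0208]]
```

Call:
{"name": "play_rows", "arguments": {"rows": [[12,-33.5,0,0,0,-0.021,-0.4],[13,-33,0,0,0,-0.021,-0.4],[13.5,-33,3,0,0,-0.021,-0.4],[14,-32.5,3,0,0,-0.021,-0.4],[15,-32,3,0,0,-0.021,-0.4],[15.5,-32,3,0,0,-0.021,-0.4],[16,-31.5,4,0,0,-0.021,-0.4],[17,-31,5,0,0,-0.021,-0.4],[17.5,-31,5,0,0,-0.021,-0.4],[18,-30.5,5,0,0,-0.021,-0.4]]}}

```text
time: 23.52
eef_pos: [0.4454, -0.2165, 0.1305]
orientation: [179.9, 0.0, -166.0]
contact_force: [0.8, 0.2, 0.4]
gripper_width: 0.0598
grasp_force: 0.0
```

Call:
{"name": "play_rows", "arguments": {"rows": [[19,-30,0,0,0,-0.021,-0.4],[0,0,0,0,0,0,-0.4],[0,0,0,0,0,0,-0.4],[0,0,0,0,0,0,-0.4]]}}

```text
time: 23.85
eef_pos: [0.4353, -0.2484, 0.131]
orientation: [179.8, 0.1, -164.9]
contact_force: [0.9, -0.1, -0.4]
gripper_width: 0.0596
grasp_force: 0.0
```

```bash
python3 -c "
from h import *
plan(435.5,-244,10,-164.4,step=25)
"
```

```text
from [ 435.3 -248.4  131. ] [ 1.7984e+02  5.0000e-02 -1.6486e+02] j6 end -44.9 j [-30.  18. -10.  62.   0. -45.] F [ 0.9 -0.1 -0.4] n 5
[[-0.2, 0.8, 24.2, 0.0005, 0.0002, -0.0016], [-0.2, 0.8, 24.2, 0.0005, 0.0002, -0.0016], [-0.3, 0.8, 24.2, 0.0005, 0.0002, -0.0016], [-0.3, 0.8, 24.2, 0.0005, 0.0002, -0.0016], [-0.3, 0.8, 24.2, 0.0005, 0.0002, -0.0016]]
```

Call:
{"name": "play_rows", "arguments": {"rows": [[0,1,25,0,0,0,-0.4],[0,1,25,0,0,0,-0.4],[-0.5,1,25,0,0,0,-0.4],[-0.5,1,23,0,0,0,-0.4],[0,0,15,0,0,0,-0.4],[0,0,7,0,0,0,-0.4],[0,0,0,0,0,0,-0.4],[0,0,0,0,0,0,-0.4]]}}

```text
time: 24.52
eef_pos: [0.4368, -0.2434, 0.0123]
orientation: [179.9, 0.1, -164.7]
contact_force: [0.9, 0.2, -0.3]
gripper_width: 0.06
grasp_force: 0.0
```

Call:
{"name": "play_rows", "arguments": {"rows": [[0,0,0,0,0,0,-0.1],[0,0,0,0,0,0,0.2],[0,0,0,0,0,0,0.6],[0,0,0,0,0,0,1],[0,0,0,0,0,0,1],[0,0,0,0,0,0,1]]}}

```text
time: 25.02
eef_pos: [0.4379, -0.2445, 0.014]
orientation: [-180.0, 0.3, -164.8]
contact_force: [-0.2, 0.5, 6.9]
gripper_width: 0.0389
grasp_force: 81.1
```

```bash
python3 -c "
from h import *
s=robot.sense();print(s['torque'],s['contact_force'],s['orientation'],s['eef_pos'])"
```

```text
[0.52252085 0.09958646 0.03818786] [-0.18327865  0.52812327  6.89023189] [-179.95056448    0.32202126 -164.75824227] [ 0.43787066 -0.24449144  0.01397852]
```

Call:
{"name": "play_rows", "arguments": {"rows": [[0,0,-10,0,0,0,1],[0,0,-20,0,0,0,1],[0,0,-28,0,0,0,1],[0,0,-28,0,0,0,1],[0,0,-28,0,0,0,1],[0,0,-24,0,0,0,1],[0,0,-10,0,0,0,1],[0,0,0,0,0,0,1]]}}

```text
time: 25.68
eef_pos: [0.4376, -0.2454, 0.1631]
orientation: [-179.8, 0.4, -164.8]
contact_force: [0.5, -1.0, -2.9]
gripper_width: 0.0389
grasp_force: 80.6
```

```bash
python3 -c "
from h import *
plan(525.5,239.6,165,-163.5,step=26)
"
```

```text
from [ 437.6 -245.4  163.1] [-179.8     0.36 -164.78] j6 end 8.0 j [-29.  16.  -7.  66.   0. -45.] F [ 0.5 -1.  -2.9] n 19
[[-11.2, 23.4, -0.1, -0.0002, 0.0003, -0.0012], [-11.2, 23.4, -0.1, -0.0002, 0.0003, -0.0012], [-11.2, 23.4, -0.1, -0.0002, 0.0003, -0.0012], [-11.2, 23.4, -0.1, -0.0002, 0.0003, -0.0012], [-11.3, 23.4, -0.1, -0.0002, 0.0003, -0.0012], [-11.3, 23.3, -0.1, -0.0002, 0.0003, -0.0012], [-11.3, 23.3, -0.1, -0.0002, 0.0003, -0.0012], [-11.4, 23.3, -0.1, -0.0002, 0.0003, -0.0012], [-11.4, 23.3, -0.1, -0.0002, 0.0003, -0.0012], [-11.4, 23.3, -0.1, -0.0002, 0.0003, -0.0012]]
[[-11.4, 23.3, -0.1, -0.0002, 0.0003, -0.0012], [-11.5, 23.3, -0.1, -0.0002, 0.0003, -0.0012], [-11.5, 23.3, -0.1, -0.0002, 0.0003, -0.0012], [-11.5, 23.2, -0.1, -0.0002, 0.0003, -0.0012], [-11.6, 23.2, -0.1, -0.0002, 0.0003, -0.0012], [-11.6, 23.2, -0.1, -0.0002, 0.0003, -0.0012], [-11.6, 23.2, -0.1, -0.0002, 0.0003, -0.0012], [-11.6, 23.2, -0.1, -0.0002, 0.0003, -0.0012], [-11.7, 23.2, -0.1, -0.0002, 0.0003, -0.0012]]
```

Call:
{"name": "play_rows", "arguments": {"rows": [[-11,23.5,0,0,0,-0.001,1],[-11,23.5,0,0,0,-0.001,1],[-11,23.5,0,0,0,-0.001,1],[-11,23.5,0,0,0,-0.001,1],[-11.5,23.5,0,0,0,-0.001,1],[-11.5,23.5,0,0,0,-0.001,1],[-11.5,23.5,0,0,0,-0.001,1],[-11.5,23.5,0,0,0,-0.001,1],[-11.5,23,0,0,0,-0.001,1],[-11.5,23,0,0,0,-0.001,1]]}}

```text
time: 26.52
eef_pos: [0.481, 0.0125, 0.1584]
orientation: [179.9, -0.1, -164.2]
contact_force: [0.6, 0.1, -3.7]
gripper_width: 0.0387
grasp_force: 80.9
```

Call:
{"name": "play_rows", "arguments": {"rows": [[-11.5,23,0,0,0,-0.001,1],[-11.5,23,0,0,0,-0.001,1],[-11.5,23,0,0,0,-0.001,1],[-11.5,23,0,0,0,-0.001,1],[-11.5,23,0,0,0,-0.001,1],[-11.5,23,0,0,0,-0.001,1],[-11.5,23,0,0,0,-0.001,1],[-11.5,23,0,0,0,-0.001,1],[-11,20,0,0,0,0,1]]}}

```text
time: 27.27
eef_pos: [0.5238, 0.2368, 0.1582]
orientation: [180.0, -0.1, -163.7]
contact_force: [0.1, -0.3, -3.6]
gripper_width: 0.0386
grasp_force: 80.9
```

Call:
{"name": "play_rows", "arguments": {"rows": [[0,0,0,0,0,0,1],[0,0,0,0,0,0,1],[0,0,0,0,0,0,1],[0,0,0,0,0,0,1]]}}

```text
time: 27.6
eef_pos: [0.5243, 0.2345, 0.1598]
orientation: [-180.0, -0.0, -163.8]
contact_force: [0.1, -0.1, -4.1]
gripper_width: 0.0387
grasp_force: 80.8
```

```bash
python3 -c "
from h import *
s=robot.sense();print(s['gripper_width'],s['grasp_force'])
plan(525.5,240.2,100,-163.5,n=3)
"
```

```text
0.03872894642809966 80.84145426750183
from [524.3 234.5 159.8] [-1.7999e+02 -2.0000e-02 -1.6379e+02] j6 end 8.1 j [24. 24.  5. 70. -0.  8.] F [ 0.1 -0.1 -4.1] n 3
[[-0.9, 1.7, 19.9, -0.0001, -0.0001, -0.0017], [-0.9, 1.7, 19.9, -0.0001, -0.0001, -0.0017], [-0.9, 1.7, 19.9, -0.0001, -0.0001, -0.0017]]
```

Call:
{"name": "play_rows", "arguments": {"rows": [[-1,1.5,8,0,0,-0.002,1],[-1,1.5,20,0,0,-0.002,1],[-0.5,1.5,20,0,0,-0.001,1],[0,0,8,0,0,0,1],[0,0,0,0,0,0,1],[0,0,0,0,0,0,1]]}}

```text
time: 28.1
eef_pos: [0.5261, 0.2403, 0.1047]
orientation: [180.0, 0.1, -163.5]
contact_force: [-0.0, -1.5, -4.0]
gripper_width: 0.0388
grasp_force: 80.9
```

```bash
python3 -c "
from h import *
plan(525.5,239.7,75,-163.5,n=3)
"
```

```text
from [526.1 240.3 104.7] [ 1.7998e+02  6.0000e-02 -1.6349e+02] j6 end 8.0 j [25. 27.  0. 63.  0.  8.] F [-0.  -1.5 -4. ] n 3
[[0.3, -0.1, 9.9, 0.0001, 0.0004, 0.0001], [0.3, -0.1, 9.9, 0.0001, 0.0004, 0.0001], [0.3, -0.1, 9.9, 0.0001, 0.0004, 0.0001]]
```

Call:
{"name": "play_rows", "arguments": {"rows": [[0,0,6,0,0,0,1],[0,0,6,0,0,0,1],[0,0,6,0,0,0,1],[0,0,4,0,0,0,1],[0,0,4,0,0,0,1],[0,0,3,0,0,0,1],[0,0,0,0,0,0,1],[0,0,0,0,0,0,1]]}}

```text
time: 28.77
eef_pos: [0.5276, 0.2404, 0.0764]
orientation: [-179.9, 0.2, -163.4]
contact_force: [2.6, -3.9, -0.6]
gripper_width: 0.0389
grasp_force: 79.9
```

Call:
{"name": "play_rows", "arguments": {"rows": [[0,0,2,0,0,0,1],[0,0,2,0,0,0,1],[0,0,2,0,0,0,1],[0,0,0,0,0,0,1]]}}

```text
time: 29.1
eef_pos: [0.5277, 0.2404, 0.0708]
orientation: [-179.9, 0.3, -163.4]
contact_force: [2.6, -4.5, 1.5]
gripper_width: 0.0388
grasp_force: 80.2
```

```bash
python3 -c "
from h import *
s=robot.sense();print(s['torque'],s['contact_force'],s['orientation'],s['eef_pos'])"
```

```text
[-1.04037597 -0.36818054  0.7229879 ] [ 2.6341995  -4.49614573  1.52389721] [-179.94058378    0.27059208 -163.44160387] [0.52767923 0.24041152 0.07081801]
```

Call:
{"name": "play_rows", "arguments": {"rows": [[0,0,1,0,0,0,1],[0,0,1,0,0,0,1],[0,0,1,0,0,0,1],[0,0,0,0,0,0,1],[0,0,0,0,0,0,1]]}}

```text
time: 29.52
eef_pos: [0.5277, 0.2404, 0.0688]
orientation: [-179.9, 0.3, -163.4]
contact_force: [1.0, -5.2, 7.3]
gripper_width: 0.0387
grasp_force: 81.0
```

Call:
{"name": "play_rows", "arguments": {"rows": [[0,0,0,0,0,0,0.2],[0,0,0,0,0,0,-0.4],[0,0,0,0,0,0,-0.4],[0,0,0,0,0,0,-0.4],[0,0,-15,0,0,0,-0.4],[0,0,-30,0,0,0,-0.4],[0,0,-30,0,0,0,-0.4],[0,0,-20,0,0,0,-0.4],[0,0,0,0,0,0,-0.4]]}}

```text
time: 30.27
eef_pos: [0.5291, 0.2428, 0.1673]
orientation: [179.8, 0.7, -163.4]
contact_force: [0.5, 1.0, 0.8]
gripper_width: 0.0599
grasp_force: 0.0
```

```bash
python3 -c "
from h import *
find('t4',.04,(350,560),(-520,-180))
find('t4b',.095,(480,600),(100,300))
plan(455,-389.3,140,-192,step=38)
"
```

```text
(array([475.6, 250.1]), np.int32(203), array([ 454.9, -392.6]), (38, 57), np.float64(167.8))
from [526.8 241.5 162.8] [ 179.91    0.26 -163.45] j6 end -28.6 j [25. 25.  5. 70.  0.  8.] F [-0.3 -0.6 -0.1] n 17
[[14.6, -34.4, 1.2, 0.0002, 0.0002, 0.0293], [13.6, -34.8, 1.2, 0.0002, 0.0002, 0.0293], [12.6, -35.2, 1.2, 0.0002, 0.0002, 0.0293], [11.5, -35.5, 1.2, 0.0002, 0.0002, 0.0293], [10.5, -35.8, 1.3, 0.0002, 0.0002, 0.0293], [9.4, -36.1, 1.3, 0.0002, 0.0002, 0.0293], [8.4, -36.4, 1.3, 0.0002, 0.0002, 0.0293], [7.3, -36.6, 1.3, 0.0002, 0.0002, 0.0293], [6.2, -36.8, 1.3, 0.0002, 0.0002, 0.0293], [5.2, -37.0, 1.3, 0.0002, 0.0002, 0.0293]]
[[4.1, -37.1, 1.3, 0.0002, 0.0002, 0.0293], [3.0, -37.2, 1.3, 0.0002, 0.0002, 0.0293], [1.9, -37.3, 1.3, 0.0002, 0.0002, 0.0293], [0.8, -37.3, 1.3, 0.0002, 0.0002, 0.0293], [-0.3, -37.3, 1.3, 0.0002, 0.0002, 0.0293], [-1.4, -37.3, 1.3, 0.0002, 0.0002, 0.0293], [-2.5, -37.3, 1.3, 0.0002, 0.0002, 0.0293]]
```

Call:
{"name": "play_rows", "arguments": {"rows": [[14.5,-34.5,0,0,0,0.029,-0.4],[13.5,-35,0,0,0,0.029,-0.4],[12.5,-35,0,0,0,0.029,-0.4],[11.5,-35.5,0,0,0,0.029,-0.4],[10.5,-36,0,0,0,0.029,-0.4],[9.5,-36,0,0,0,0.029,-0.4],[8.5,-36.5,0,0,0,0.029,-0.4],[7.5,-36.5,0,0,0,0.029,-0.4],[6,-37,2,0,0,0.029,-0.4],[5,-37,2,0,0,0.029,-0.4]]}}

```text
time: 31.2
eef_pos: [0.4835, -0.1317, 0.1557]
orientation: [179.8, -0.0, 179.9]
contact_force: [-0.6, -0.2, 0.6]
gripper_width: 0.0598
grasp_force: 0.0
```

Call:
{"name": "play_rows", "arguments": {"rows": [[4,-37,2,0,0,0.029,-0.4],[3,-37,2,0,0,0.029,-0.4],[2,-37.5,2,0,0,0.029,-0.4],[1,-37.5,2,0,0,0.029,-0.4],[0,-37.5,2,0,0,0.029,-0.4],[-1.5,-37.5,2,0,0,0.029,-0.4],[-2.5,-37,2,0,0,0.029,-0.4],[0,0,0,0,0,0,-0.4],[0,0,0,0,0,0,-0.4],[0,0,0,0,0,0,-0.4]]}}

```text
time: 32.03
eef_pos: [0.4552, -0.3893, 0.1411]
orientation: [179.8, -0.1, 168.3]
contact_force: [0.9, -0.2, 0.5]
gripper_width: 0.0597
grasp_force: 0.0
```

```bash
python3 -c "
from h import *
plan(455.5,-389.3,11,-192.2,step=25)
im=robot.get_image('side')[:,:,::-1]
u=px('side',[.455,-.389,.04])[0].astype(int);print(u)
cv2.imwrite('pics/b.png',cv2.resize(np.hstack([im[u[1]-50:u[1]+40,u[0]-50:u[0]+50],im[170:260,300:400]]),None,fx=4,fy=4,interpolation=cv2.INTER_CUBIC))"
```

```text
from [ 455.2 -389.3  141.1] [ 1.7975e+02 -7.0000e-02  1.6829e+02] j6 end -28.3 j [-41.  28.   7.  70.   0. -29.] F [ 0.9 -0.2  0.5] n 6
[[-0.1, -0.1, 21.7, 0.0007, -0.0002, 0.0014], [-0.1, -0.1, 21.7, 0.0007, -0.0002, 0.0014], [-0.1, -0.0, 21.7, 0.0007, -0.0002, 0.0014], [-0.1, -0.0, 21.7, 0.0007, -0.0002, 0.0014], [-0.1, -0.0, 21.7, 0.0007, -0.0002, 0.0014], [-0.1, 0.0, 21.7, 0.0007, -0.0002, 0.0014]]
[399 133]
```

View pics/b.png

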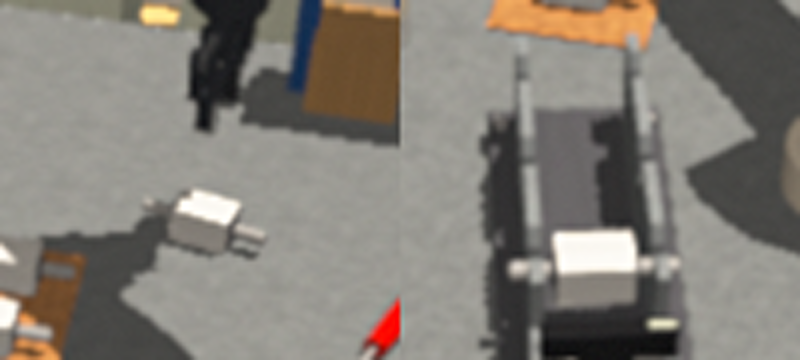

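The first new cartridge sits level and home in station 1. The second is still in place under the gripper, at px ≈ (400,138).

Call:
{"name": "play_rows", "arguments": {"rows": [[0,0,25,0,0,0.004,-0.4],[0,0,25,0,0,0.004,-0.4],[0,0,25,0,0,0,-0.4],[0,0,25,0,0,0,-0.4],[0,0,20,0,0,0,-0.4],[0,0,10,0,0,0,-0.4],[0,0,0,0,0,0,-0.4],[0,0,0,0,0,0,-0.4]]}}

```text
time: 32.75
eef_pos: [0.4567, -0.3892, 0.0133]
orientation: [179.9, 0.1, 167.9]
contact_force: [0.6, 0.1, -0.1]
gripper_width: 0.0598
grasp_force: 0.0
```

Call:
{"name": "play_rows", "arguments": {"rows": [[0,0,0,0,0,0,-0.1],[0,0,0,0,0,0,0.2],[0,0,0,0,0,0,0.6],[0,0,0,0,0,0,1],[0,0,0,0,0,0,1],[0,0,0,0,0,0,1]]}}

```text
time: 33.25
eef_pos: [0.4578, -0.3913, 0.0154]
orientation: [180.0, 0.3, 167.9]
contact_force: [-0.3, 0.4, 5.6]
gripper_width: 0.0384
grasp_force: 83.4
```

Call:
{"name": "play_rows", "arguments": {"rows": [[0,0,-10,0,0,0,1],[0,0,-20,0,0,0,1],[0,0,-28,0,0,0,1],[0,0,-28,0,0,0,1],[0,0,-28,0,0,0,1],[0,0,-24,0,0,0,1],[0,0,-10,0,0,0,1],[0,0,0,0,0,0,1]]}}

```text
time: 33.92
eef_pos: [0.4572, -0.3916, 0.1641]
orientation: [-180.0, 0.4, 167.8]
contact_force: [0.3, 0.1, -3.9]
gripper_width: 0.0385
grasp_force: 82.1
```

```bash
python3 -c "
from h import *
plan(553,143.2,165,-163.5,step=30)
"
```

```text
from [ 457.2 -391.6  164.1] [-179.95    0.38  167.83] j6 end -2.0 j [-41.  27.   9.  72.   0. -28.] F [ 0.3  0.1 -3.9] n 19
[[1.0, 28.6, -0.1, -0.0001, 0.0003, -0.0263], [0.2, 28.6, -0.1, -0.0001, 0.0003, -0.0263], [-0.5, 28.6, -0.1, -0.0001, 0.0003, -0.0263], [-1.3, 28.6, -0.1, -0.0001, 0.0003, -0.0263], [-2.0, 28.5, -0.1, -0.0001, 0.0003, -0.0263], [-2.8, 28.5, -0.1, -0.0001, 0.0003, -0.0263], [-3.5, 28.4, -0.1, -0.0001, 0.0003, -0.0263], [-4.3, 28.3, -0.1, -0.0001, 0.0003, -0.0263], [-5.0, 28.2, -0.1, -0.0001, 0.0003, -0.0263], [-5.7, 28.0, -0.0, -0.0001, 0.0003, -0.0263]]
[[-6.5, 27.9, -0.0, -0.0001, 0.0003, -0.0263], [-7.2, 27.7, -0.0, -0.0001, 0.0003, -0.0263], [-7.9, 27.5, -0.0, -0.0001, 0.0003, -0.0263], [-8.7, 27.3, -0.0, -0.0001, 0.0003, -0.0263], [-9.4, 27.0, -0.0, -0.0001, 0.0003, -0.0263], [-10.1, 26.8, -0.0, -0.0001, 0.0003, -0.0263], [-10.8, 26.5, -0.0, -0.0001, 0.0003, -0.0263], [-11.5, 26.2, -0.0, -0.0001, 0.0003, -0.0263], [-12.2, 25.9, -0.0, -0.0001, 0.0003, -0.0263]]
```

Call:
{"name": "play_rows", "arguments": {"rows": [[1,28.5,0,0,0,-0.026,1],[0,28.5,0,0,0,-0.026,1],[-0.5,28.5,0,0,0,-0.026,1],[-1.5,28.5,0,0,0,-0.026,1],[-2,28.5,0,0,0,-0.026,1],[-3,28.5,0,0,0,-0.026,1],[-3.5,28.5,0,0,0,-0.026,1],[-4.5,28.5,0,0,0,-0.026,1],[-5,28,0,0,0,-0.026,1],[-5.5,28,0,0,0,-0.026,1]]}}

```text
time: 34.75
eef_pos: [0.5059, -0.1076, 0.1591]
orientation: [179.9, -0.1, -177.2]
contact_force: [0.1, -0.0, -4.4]
gripper_width: 0.0384
grasp_force: 82.3
```

Call:
{"name": "play_rows", "arguments": {"rows": [[-6.5,28,0,0,0,-0.027,1],[-7,27.5,0,0,0,-0.027,1],[-8,27.5,0,0,0,-0.027,1],[-8.5,27.5,0,0,0,-0.027,1],[-9.5,27,0,0,0,-0.027,1],[-10,27,0,0,0,-0.027,1],[-11,26.5,0,0,0,-0.027,1],[-11.5,26,0,0,0,-0.027,1],[-12,26,0,0,0,-0.027,1],[0,0,0,0,0,0,1]]}}

```text
time: 35.58
eef_pos: [0.5522, 0.1493, 0.1593]
orientation: [179.8, 0.0, -163.0]
contact_force: [0.7, -0.9, -3.8]
gripper_width: 0.0391
grasp_force: 82.5
```

Call:
{"name": "play_rows", "arguments": {"rows": [[0,0,0,0,0,0,1],[0,0,0,0,0,0,1],[0,0,0,0,0,0,1]]}}

```text
time: 35.83
eef_pos: [0.5519, 0.1433, 0.1606]
orientation: [180.0, -0.0, -163.4]
contact_force: [-0.7, 0.1, -4.7]
gripper_width: 0.0388
grasp_force: 82.5
```

```bash
python3 -c "
from h import *
s=robot.sense();print(s['gripper_width'],s['grasp_force'])
plan(554,143.5,105,-163.5,n=3)
"
```

```text
0.03878887008823956 82.5196373462677
from [551.9 143.3 160.6] [ 1.7998e+02 -3.0000e-02 -1.6340e+02] j6 end -2.0 j [15. 24.  4. 70.  0. -2.] F [-0.7  0.1 -4.7] n 3
[[-0.7, -0.1, 18.5, 0.0001, -0.0002, 0.0006], [-0.7, -0.1, 18.5, 0.0001, -0.0002, 0.0006], [-0.7, -0.1, 18.5, 0.0001, -0.0002, 0.0006]]
```

Call:
{"name": "play_rows", "arguments": {"rows": [[-0.5,0,8,0,0,0,1],[-0.5,0,20,0,0,0,1],[-0.5,0,20,0,0,0,1],[0,0,8,0,0,0,1],[0,0,0,0,0,0,1],[0,0,0,0,0,0,1]]}}

```text
time: 36.33
eef_pos: [0.554, 0.1442, 0.1056]
orientation: [180.0, 0.1, -163.4]
contact_force: [0.4, 0.2, -3.9]
gripper_width: 0.0384
grasp_force: 82.4
```

```bash
python3 -c "
from h import *
plan(553.5,143.3,76,-163.5,n=5)
"
```

```text
from [554.  144.2 105.6] [ 1.7996e+02  6.0000e-02 -1.6339e+02] j6 end -2.0 j [15. 27. -1. 63.  0. -2.] F [ 0.4  0.2 -3.9] n 5
[[0.2, -0.1, 5.9, 0.0001, 0.0002, 0.0004], [0.2, -0.1, 5.9, 0.0001, 0.0002, 0.0004], [0.2, -0.1, 5.9, 0.0001, 0.0002, 0.0004], [0.2, -0.1, 5.9, 0.0001, 0.0002, 0.0004], [0.2, -0.1, 5.9, 0.0001, 0.0002, 0.0004]]
```

Call:
{"name": "play_rows", "arguments": {"rows": [[0,-0.2,6,0,0,0,1],[0,-0.2,6,0,0,0,1],[0,-0.2,6,0,0,0,1],[0,0,4,0,0,0,1],[0,0,4,0,0,0,1],[0,0,3,0,0,0,1],[0,0,0,0,0,0,1],[0,0,0,0,0,0,1]]}}

```text
time: 37.0
eef_pos: [0.5546, 0.1444, 0.0768]
orientation: [180.0, 0.1, -163.3]
contact_force: [-0.8, 0.4, -3.3]
gripper_width: 0.0383
grasp_force: 82.5
```

Call:
{"name": "play_rows", "arguments": {"rows": [[0,0,2,0,0,0,1],[0,0,2,0,0,0,1],[0,0,1,0,0,0,1],[0,0,0,0,0,0,1]]}}

```text
time: 37.33
eef_pos: [0.5545, 0.1443, 0.0717]
orientation: [180.0, 0.1, -163.3]
contact_force: [0.6, 1.6, -4.8]
gripper_width: 0.0384
grasp_force: 82.5
```

Call:
{"name": "play_rows", "arguments": {"rows": [[0,0,1,0,0,0,1],[0,0,1,0,0,0,1],[0,0,1,0,0,0,1],[0,0,0,0,0,0,1],[0,0,0,0,0,0,1]]}}

```text
time: 37.75
eef_pos: [0.5549, 0.1444, 0.0702]
orientation: [180.0, 0.2, -163.3]
contact_force: [-2.6, -0.3, 5.2]
gripper_width: 0.0386
grasp_force: 83.7
```

Call:
{"name": "play_rows", "arguments": {"rows": [[0,0,0,0,0,0,0.2],[0,0,0,0,0,0,-0.4],[0,0,0,0,0,0,-0.4],[0,0,0,0,0,0,-0.4],[0,0,-15,0,0,0,-0.4],[0,0,-30,0,0,0,-0.4],[0,0,-40,0,0,0,-0.4],[0,0,-40,0,0,0,-0.4],[0,0,0,0,0,0,-0.4]]}}

```text
time: 38.5
eef_pos: [0.5593, 0.1455, 0.2031]
orientation: [180.0, 1.1, -163.3]
contact_force: [0.6, -0.1, 1.7]
gripper_width: 0.0594
grasp_force: 0.0
```

```bash
python3 -c "
from h import *
plan(494.5,340,195,-162.6,step=33)
"
```

```text
from [559.3 145.5 203.1] [ 180.      1.06 -163.33] j6 end 17.1 j [15. 23.  8. 75.  0. -2.] F [ 0.6 -0.1  1.7] n 7
[[0.9, 29.3, 1.1, -0.0, 0.0026, -0.0018], [0.9, 29.3, 1.1, -0.0, 0.0026, -0.0018], [0.8, 29.3, 1.1, -0.0, 0.0026, -0.0018], [0.8, 29.3, 1.1, -0.0, 0.0026, -0.0018], [0.7, 29.3, 1.1, -0.0, 0.0026, -0.0018], [0.6, 29.3, 1.2, -0.0, 0.0026, -0.0018], [0.6, 29.3, 1.2, -0.0, 0.0026, -0.0018]]
```

Call:
{"name": "play_rows", "arguments": {"rows": [[0.5,29.3,0,0,0,0,-0.4],[0.5,29.3,0,0,0,0,-0.4],[0.5,29.3,0,0,0,0,-0.4],[0.5,29.3,0,0,0,0,-0.4],[0.5,29.3,0,0,0,0,-0.4],[0.5,29.3,0,0,0,0,-0.2],[0.5,29.3,0,0,0,0,-0.2],[0,0,0,0,0,0,-0.2],[0,0,0,0,0,0,-0.2],[0,0,0,0,0,0,-0.2]]}}

```text
time: 39.33
eef_pos: [0.4923, 0.3395, 0.1938]
orientation: [180.0, 0.1, -163.3]
contact_force: [0.2, 0.1, 0.8]
gripper_width: 0.0511
grasp_force: 0.0
```

```bash
python3 -c "
from h import *
plan(494.5,340,103,-162.6,step=22)
im=robot.get_image('side')[:,:,::-1]
cv2.imwrite('pics/iso3.png',cv2.resize(im[165:295,270:410],None,fx=4.5,fy=4.5,interpolation=cv2.INTER_CUBIC))"
```

```text
from [492.3 339.5 193.8] [ 1.8000e+02  1.3000e-01 -1.6332e+02] j6 end 17.1 j [35. 26. 12. 76. -0. 18.] F [0.2 0.1 0.8] n 5
[[-0.4, -0.0, 18.2, 0.0, 0.0005, -0.0025], [-0.4, -0.0, 18.2, 0.0, 0.0005, -0.0025], [-0.4, -0.0, 18.2, 0.0, 0.0005, -0.0025], [-0.4, -0.0, 18.2, 0.0, 0.0005, -0.0025], [-0.4, -0.0, 18.2, 0.0, 0.0005, -0.0025]]
```

View pics/iso3.png

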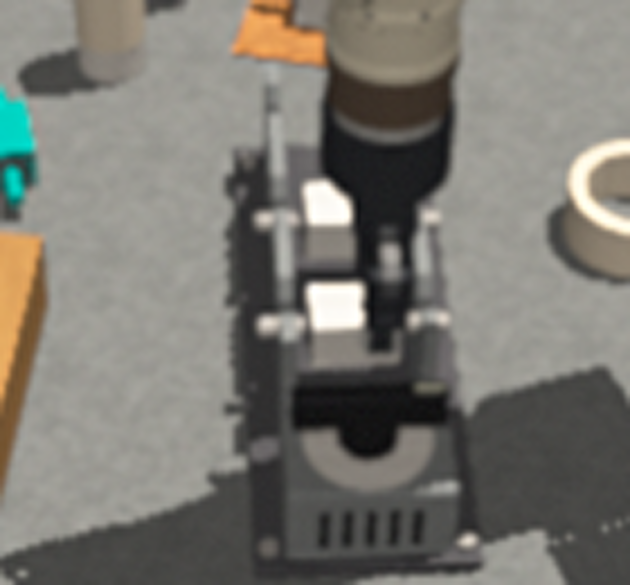

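Both new cartridges are seated in stations 1 and 2, with all shaft ends level. Now turning the isolator on.

Call:
{"name": "play_rows", "arguments": {"rows": [[-0.5,0,20,0,0,-0.003,-0.2],[-0.5,0,25,0,0,-0.003,-0.2],[-0.5,0,25,0,0,-0.003,-0.2],[0,0,20,0,0,-0.003,-0.2],[0,0,0,0,0,0,-0.2],[0,0,0,0,0,0,-0.2]]}}

```text
time: 39.88
eef_pos: [0.4937, 0.3384, 0.1033]
orientation: [-180.0, -0.0, -162.8]
contact_force: [0.6, 0.3, 1.1]
gripper_width: 0.0515
grasp_force: 0.0
```

Call:
{"name": "play_rows", "arguments": {"rows": [[0,0,0,0,0,0,0.3],[0,0,0,0,0,0,0.5],[0,0,0,0,0,0,0.7],[0,0,0,0,0,0,0.9],[0,0,0,0,0,0,1],[0,0,0,0,0,0,1],[0,0,0,0,0,0,1]], "squeeze": 60}}

```text
time: 40.47
eef_pos: [0.4952, 0.3404, 0.1062]
orientation: [180.0, 0.4, -162.7]
contact_force: [1.1, -2.1, 6.0]
gripper_width: 0.0124
grasp_force: 60.0
```

Call:
{"name": "play_rows", "arguments": {"rows": [[0,0,0,0,0,0.1,1],[0,0,0,0,0,0.1,1],[0,0,0,0,0,0.1,1],[0,0,0,0,0,0.1,1],[0,0,0,0,0,0.1,1],[0,0,0,0,0,0.1,1],[0,0,0,0,0,0.1,1],[0,0,0,0,0,0.1,1]]}}

```text
time: 41.13
eef_pos: [0.4951, 0.3385, 0.1062]
orientation: [179.9, 0.3, 151.2]
contact_force: [-0.1, -7.5, 8.6]
gripper_width: 0.013
grasp_force: 60.5
```

Call:
{"name": "play_rows", "arguments": {"rows": [[0,0,0,0,0,0.1,1],[0,0,0,0,0,0.1,1],[0,0,0,0,0,0.1,1],[0,0,0,0,0,0.1,1],[0,0,0,0,0,0.1,1],[0,0,0,0,0,0.1,1],[0,0,0,0,0,0.04,1],[0,0,0,0,0,0,1],[0,0,0,0,0,0,1]]}}

```text
time: 41.88
eef_pos: [0.494, 0.3376, 0.1062]
orientation: [179.9, 0.2, 114.7]
contact_force: [-3.2, -8.8, 11.0]
gripper_width: 0.0128
grasp_force: 60.8
```

```bash
python3 -c "
from h import *
s=robot.sense();print(s['torque'],s['contact_force'],s['orientation'],s['eef_pos'])"
```

```text
[-1.96470357  0.56956572 -0.04600506] [-3.17773732 -8.78593966 10.99590698] [179.89043205   0.24551355 114.74263706] [0.49399227 0.33755983 0.10620066]
```

Call:
{"name": "play_rows", "arguments": {"rows": [[0,0,0,0,0,0.03,1],[0,0,0,0,0,0.025,1],[0,0,0,0,0,0,1],[0,0,0,0,0,0,1]]}}

```text
time: 42.22
eef_pos: [0.4939, 0.3375, 0.1062]
orientation: [179.9, 0.2, 111.6]
contact_force: [-2.8, -8.9, 11.0]
gripper_width: 0.0125
grasp_force: 60.9
```

Call:
{"name": "play_rows", "arguments": {"rows": [[0,0,0,0,0,0,-0.2],[0,0,0,0,0,0,-0.2],[0,0,0,0,0,0,-0.2],[0,0,0,0,0,0,-0.2],[0,0,-15,0,0,0,-0.2],[0,0,-30,0,0,0,-0.2],[0,0,-40,0,0,0,-0.2],[0,0,-40,0,0,0,-0.2],[0,0,-30,0,0,0,-0.2],[0,0,0,0,0,0,-0.2]]}}

```text
time: 43.05
eef_pos: [0.4963, 0.3423, 0.2673]
orientation: [179.1, -0.2, 111.7]
contact_force: [0.3, 0.6, 0.5]
gripper_width: 0.0512
grasp_force: 0.0
```

Call:
{"name": "play_rows", "arguments": {"rows": [[0,30,0,0,0,0,-0.2],[0,30,0,0,0,0,-0.2],[0,30,0,0,0,0,-0.2],[0,30,0,0,0,0,-0.2],[0,30,0,0,0,0,-0.2],[0,0,0,0,0,0,-0.2],[0,0,0,0,0,0,-0.2]]}}

```text
time: 43.63
eef_pos: [0.6323, 0.3955, 0.2534]
orientation: [-179.8, 0.0, 111.7]
contact_force: [-1.6, -0.1, -0.1]
gripper_width: 0.0511
grasp_force: 0.0
```

```bash
python3 -c "
from h import *
s=robot.sense();print(s['eef_pos'],s['contact_force'],s['orientation'])
find('end')
find('end2',.044,(540,720),(-340,-90))
find('end3',.095,(480,600),(100,280))
im=robot.get_image('side')[:,:,::-1]
a=cv2.imread('pics/end.png')[110:290,220:500]
cv2.imwrite('pics/endc.png',cv2.resize(np.hstack([a,im[110:290,260:380]]),None,fx=2,fy=2,interpolation=cv2.INTER_CUBIC))"
```

```text
[0.63231481 0.39547565 0.25341681] [-1.64404668 -0.11574345 -0.12451692] [-1.79793306e+02  2.78483910e-02  1.11683348e+02]
(array([405. , 198.7]), np.int32(179), array([ 631.1, -166.1]), (57, 36), np.float64(1.6))
(array([434.6, 198.8]), np.int32(178), array([ 628.7, -265.8]), (58, 35), np.float64(1.1))
(array([314.3, 222.6]), np.int32(211), array([552.1, 139.5]), (58, 38), np.float64(16.7))
(array([284.6, 230.9]), np.int32(188), array([527.2, 235.2]), (57, 35), np.float64(26.5))
```

View pics/endc.png

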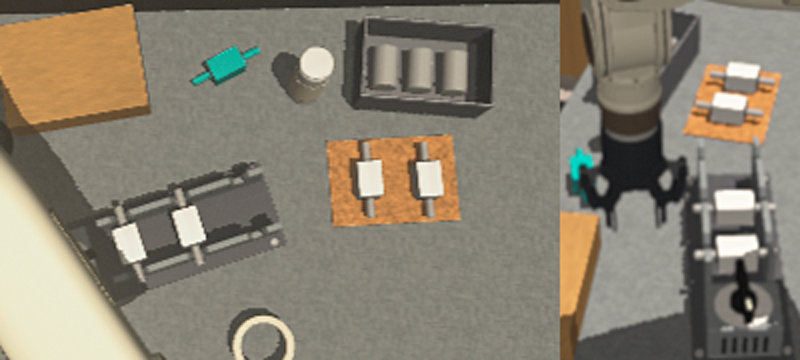

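The end picture shows:
- Both new cartridges are seated in stations 1 and 2.
- The isolator bar lies along the row, so it is on; the handle was turned 85.7°.
- Both finished cartridges lie on the mat.
- The spray can is upright and nothing is left on the bench.

```bash
python3 -c "
from plant import robot
print(robot.sign_off())"
```

```text
the job is handed in; nothing more can be done
None
```

The job is handed in: isolator switched off, two finished cartridges laid on the mat, the two new ones seated in stations 1 and 2, isolator back on, spray can still upright; the sign-off returned no verdict.

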